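# Gauge and weigh a toy-truck kit

### The job

Check in this toy-truck kit: lay the wooden rail flat on the height gauge's plate with one end under the foot, lower the foot gently onto it until it rests there steadily for about a second, then let the foot rise again. Load the tote with the rail lying on one side of the handle and all the wheels that are there on the other side, hang the tote by its handle on both prongs of the spring scale, letting the weight down slowly and letting go so that it hangs free until the pointer has stood still for a second. Then take the tote off and set it back squarely on its cork mat with the whole kit in it, leaving the other things on the bench alone.

Things in the scene. Friction and masses are not known exactly. Their poses are not given: they have to be found in the camera images.
- mat: cork mat fixed on the bench, 276 (x) by 240 (y) by 3 mm; origin at the centre of its underside; the tote's place, its axes about parallel to the tote's
- tote_handle (a point): middle of the tote's handle, a bare wooden dowel 16 mm in diameter along own y, 100 mm above the tray's underside, from gable to gable (gables 24 mm wide in x, at y = +-105 mm, 114 mm high); z up. From above the tray is open on both sides of the dowel. Loaded unevenly across x, the tote swings about the dowel when it hangs
- rail_c (a point): centre of the rail, a plain wooden bar 150 (own x) by 40 (own y) by 30 mm (z), 0.125 kg, lying on the bench
- wheel0_c (a point): centre of a wooden wheel blank, a solid plain disc 44 mm in diameter and 30 mm high lying flat (own z upright), 35 g; absent (None) in some starts
- wheel1_c (a point): centre of a wooden wheel blank, a solid plain disc 44 mm in diameter and 30 mm high lying flat (own z upright), 35 g; absent (None) in some starts
- wheel2_c (a point): centre of a wooden wheel blank, a solid plain disc 44 mm in diameter and 30 mm high lying flat (own z upright), 35 g; absent (None) in some starts
- wheel3_c (a point): centre of a wooden wheel blank, a solid plain disc 44 mm in diameter and 30 mm high lying flat (own z upright), 35 g; absent (None) in some starts
- gauge: height gauge, fixed; origin on the bench straight under the foot, own x points from the foot to the column behind it. Its flat base plate reaches from x = -110 to +120 mm, y +-50 mm, top at z = 12 mm. Column at x = 83 to 117 mm, y +-22 mm, 150 mm high; an arm 18 mm wide, 113 to 127 mm high when up, joins it to the foot. A part must go in below the foot from the -x side
- gauge_slide (a joint): how far the gauge's foot has been lowered, m: 0 at rest (up), 0.060 at most. A spring lifts it (about 1 N net at the top, about 3 N at 0.038) and returns it when let go. On the rail lying on the plate it reads 0.038
- gauge_knob (a point): centre of the gauge's black knob, an upright cylinder 26 mm in diameter and 35 mm high straight above the foot, 167.5 mm above the bench when up; moves down with the foot
- gauge_foot: the moving foot, rod and knob as one part: the foot is a disc 22 mm in diameter, its underside 80 mm above the bench when up (87.5 mm below the knob's centre), with a 10 mm rod up to the knob (the origin is the gauge's origin, moved with the slide)
- scale: spring scale, fixed; origin on the bench under the hook's seat, own x points from the hook to the column behind it (column at x = 155 to 195 mm, y +-55 mm, 340 mm high; base plate 12 mm high from x = 70 to 270 mm, y +-80 mm)
- scale_slide (a joint): how far the scale's hook and pointer have sunk, m: 0 empty, 0.08 at most. Spring of 130 N/m, starts to sink at about 0.7 N: the tote with the rail and two or three wheels sinks it 32 to 43 mm. It swings to a stop in about a second
- hook_seat (a point): seat of the double hook, midway between its two prongs on their upper side, 184 mm above the bench when empty; sinks with the scale. The tote's dowel lies in it parallel to the scale's y, its middle 8 mm above this point, held between the prongs. In the scale's axes the seat is flat from x = -10 to +10 mm
- scale_hook: the prongs as one part (origin: the scale's, sunk with the hook). Two 8 mm steel bars at own y = +-35 mm run from the column to -x; tips turn up, ending at x = -30 mm, 16 mm above the seat; behind the seat they rise to 14 mm above it at x = 28 mm and 24 mm at x = 135 mm, where a crossbar 90 mm long (y) joins them, its near face at x = 130 mm, 13 to 31 mm above the seat
- tote: the tote, 0.35 kg (up to 15 % more or less), plywood: an open tray 252 (own x) by 216 (own y) by 30 mm high outside, floor and walls 6 mm thick (inside x to +-120, y to +-102 mm), standing on its mat at the start; origin at the centre of its underside
- rail: the rail; origin at the centre of its underside
- glue: glue bottle, 56 by 150 mm, bystander; origin at its foot
- hammer: hammer lying on the bench, bystander
- pot: grey cup, 72 by 90 mm, bystander; origin at its foot
- offcut: flat plywood offcut, 70 by 45 by 18 mm, bystander
- sander: cork sanding block, 90 by 50 by 35 mm, bystander
- grid: plywood square with four square holes, 90 by 90 by 12 mm, bystander
Things that resemble listed ones, but are neither listed nor needed, are in the scene too. Leave any black or purple look-alike of the rail alone.

How it is judged:
On the way, in this order (a step that is already met when the one before it is completed fails the run):
1. the rail lies flat on the gauge's plate and the foot rests steadily on it (contact force between gauge_foot and rail above 0.1 N and z of rail_c in the frame of gauge below 0.03 m and angle between rail_c's own z axis and vertical below 0.08 rad and value of joint gauge_slide between 0.034 and 0.042 m and velocity of joint gauge_slide between -0.01 and 0.01 m/s), for 0.7 s.
2. the tote, with the rail on one side of the handle and every wheel on the other, hangs free on the scale, let go by the robot, and the pointer stands still ((((x of rail_c in the frame of tote_handle between 0.005 and 0.12 m and y of rail_c in the frame of tote_handle between -0.102 and 0.102 m and z of rail_c in the frame of tote_handle between -0.097 and -0.052 m) and (x of wheel0_c in the frame of tote_handle between -0.12 and -0.005 m and y of wheel0_c in the frame of tote_handle between -0.102 and 0.102 m and z of wheel0_c in the frame of tote_handle between -0.097 and -0.052 m) and (x of wheel1_c in the frame of tote_handle between -0.12 and -0.005 m and y of wheel1_c in the frame of tote_handle between -0.102 and 0.102 m and z of wheel1_c in the frame of tote_handle between -0.097 and -0.052 m) and (x of wheel2_c in the frame of tote_handle between -0.12 and -0.005 m and y of wheel2_c in the frame of tote_handle between -0.102 and 0.102 m and z of wheel2_c in the frame of tote_handle between -0.097 and -0.052 m) and (x of wheel3_c in the frame of tote_handle between -0.12 and -0.005 m and y of wheel3_c in the frame of tote_handle between -0.102 and 0.102 m and z of wheel3_c in the frame of tote_handle between -0.097 and -0.052 m)) or ((x of rail_c in the frame of tote_handle between -0.12 and -0.005 m and y of rail_c in the frame of tote_handle between -0.102 and 0.102 m and z of rail_c in the frame of tote_handle between -0.097 and -0.052 m) and (x of wheel0_c in the frame of tote_handle between 0.005 and 0.12 m and y of wheel0_c in the frame of tote_handle between -0.102 and 0.102 m and z of wheel0_c in the frame of tote_handle between -0.097 and -0.052 m) and (x of wheel1_c in the frame of tote_handle between 0.005 and 0.12 m and y of wheel1_c in the frame of tote_handle between -0.102 and 0.102 m and z of wheel1_c in the frame of tote_handle between -0.097 and -0.052 m) and (x of wheel2_c in the frame of tote_handle between 0.005 and 0.12 m and y of wheel2_c in the frame of tote_handle between -0.102 and 0.102 m and z of wheel2_c in the frame of tote_handle between -0.097 and -0.052 m) and (x of wheel3_c in the frame of tote_handle between 0.005 and 0.12 m and y of wheel3_c in the frame of tote_handle between -0.102 and 0.102 m and z of wheel3_c in the frame of tote_handle between -0.097 and -0.052 m))) and contact force between tote and the fingers below 0.1 N and contact force between tote and the arm below 0.1 N and value of joint scale_slide above 0.022 m and velocity of joint scale_slide between -0.01 and 0.01 m/s and distance between tote_handle and hook_seat below 0.025 m and contact force between tote and scale_hook above 1 N and angle between tote_handle's own z axis and vertical below 0.35 rad), for 0.8 s.
At the end, for the whole second after the job is handed in: the tote stands on its mat within 30 mm of its centre and 0.2 rad of its direction, at rest and released, with the rail on one side of the handle and every wheel that is there on the other, lying in the tray; the scale is empty and the gauge's foot is up ((((x of rail_c in the frame of tote_handle between 0.005 and 0.12 m and y of rail_c in the frame of tote_handle between -0.102 and 0.102 m and z of rail_c in the frame of tote_handle between -0.097 and -0.052 m) and (x of wheel0_c in the frame of tote_handle between -0.12 and -0.005 m and y of wheel0_c in the frame of tote_handle between -0.102 and 0.102 m and z of wheel0_c in the frame of tote_handle between -0.097 and -0.052 m) and (x of wheel1_c in the frame of tote_handle between -0.12 and -0.005 m and y of wheel1_c in the frame of tote_handle between -0.102 and 0.102 m and z of wheel1_c in the frame of tote_handle between -0.097 and -0.052 m) and (x of wheel2_c in the frame of tote_handle between -0.12 and -0.005 m and y of wheel2_c in the frame of tote_handle between -0.102 and 0.102 m and z of wheel2_c in the frame of tote_handle between -0.097 and -0.052 m) and (x of wheel3_c in the frame of tote_handle between -0.12 and -0.005 m and y of wheel3_c in the frame of tote_handle between -0.102 and 0.102 m and z of wheel3_c in the frame of tote_handle between -0.097 and -0.052 m)) or ((x of rail_c in the frame of tote_handle between -0.12 and -0.005 m and y of rail_c in the frame of tote_handle between -0.102 and 0.102 m and z of rail_c in the frame of tote_handle between -0.097 and -0.052 m) and (x of wheel0_c in the frame of tote_handle between 0.005 and 0.12 m and y of wheel0_c in the frame of tote_handle between -0.102 and 0.102 m and z of wheel0_c in the frame of tote_handle between -0.097 and -0.052 m) and (x of wheel1_c in the frame of tote_handle between 0.005 and 0.12 m and y of wheel1_c in the frame of tote_handle between -0.102 and 0.102 m and z of wheel1_c in the frame of tote_handle between -0.097 and -0.052 m) and (x of wheel2_c in the frame of tote_handle between 0.005 and 0.12 m and y of wheel2_c in the frame of tote_handle between -0.102 and 0.102 m and z of wheel2_c in the frame of tote_handle between -0.097 and -0.052 m) and (x of wheel3_c in the frame of tote_handle between 0.005 and 0.12 m and y of wheel3_c in the frame of tote_handle between -0.102 and 0.102 m and z of wheel3_c in the frame of tote_handle between -0.097 and -0.052 m))) and contact force between tote and the fingers below 0.1 N and contact force between tote and the arm below 0.1 N and horizontal distance between tote and mat below 0.03 m and angle between the x axis of tote and the x axis of mat, either way round below 0.2 rad and height (world z) of tote below 0.01 m and angle between tote_handle's own z axis and vertical below 0.05 rad and linear speed of tote below 0.02 m/s and value of joint each of scale_slide, gauge_slide below 0.005 m); the robot touches nothing.
It fails at once if the load is dropped on the scale (pointer sinking faster than 0.2 m/s) (velocity of joint scale_slide above 0.2 m/s and contact force between tote and scale_hook above 0.3 N).
It fails at once if the gauge's foot is pressed hard on the rail (over 40 N) (contact force between gauge_foot and rail above 40 N).
It fails at once if a bystander is pushed more than 50 mm away or tipped over (distance of any of glue, hammer, pot, offcut, sander, grid from where it was at the start of the episode above 0.05 m or angle between any of glue, pot's own z axis and vertical above 0.8 rad).
Of wheel0, wheel1, wheel2, wheel3 only 2 to 3 are there at a start; the rules pass over those that are not, and their reading is None.
At some moment in a run one of rail, wheel0, wheel1, wheel2, wheel3 may be knocked a few centimetres aside while the robot is not near it.
It also fails if it takes over 210 s, if anything falls off the work surface, if the arm or the gripper's body presses on something with over 40 N, if the wrist force passes 120 N, or if a joint passes its speed limit or range.

### The arm

A 6-joint arm with a two-finger parallel gripper is mounted at the origin on the work surface. World frame = base frame: x ahead of the robot, y to its left, z up, the work surface at z = 0. Lengths are in m, angles in rad, forces in N, time in s.
With the tool pointing down it reaches from about 0.375 to 0.75 m from the base axis. Payload 9 kg.
Tool frame: the origin (TCP) lies at the very end of the fingers, on their centre line; the grasp point (between the pads) lies 19 mm behind it (r.grasp_offset is the distance from the TCP to the grasp point, in m); z points along the fingers, y is the line along which they close (so a half turn about z gives the same grasp; the last joint's range is limited). The gripper opens to 85 mm and grips with 20 to 120 N. Pads are 22 mm wide; open, the fingers measure 114 mm over their backs; the gripper's body (76 mm by 85 mm) begins 54 mm behind the grasp point. The pads swing forward as they close: fully open they stand 13 mm farther back than shut.
Start: joints at [0.913, 0.104, 0.097, 1.564, 0, 1.353], TCP at [0.255, 0.543, 0.204] pointing down, gripper open.
Joint ranges: [-2.99, 2.99], [-0.84, 1.86], [-1.1, 1.16], [-1.84, 2.11], [-1.51, 1.56], [-3.14, 3.14]. Speed limits (rad/s): [2.22, 2.22, 2.57, 3.14, 3.14, 3.14].

### API

Orientations are given as a rotation vector (axis times angle).
In Python, from workcell import r gives the robot as it stands. The module is installed in compiled form; this text tells all that it offers.
- The arm moves only by the tool play_rows, never from a script. Its argument "commands" is a list of rows, each a list of 5 numbers: the shift along the tool's x, y, z in m, then the turn about the tool's z in degrees, then the closure, from 0 (fully open) to 1 (shut). In form: [[dx, dy, dz, roll, claw], ...]. A call has 1 to 12 rows; each row is the pose to reach, as a shift and turn from the pose commanded when the call began, along the tool's axes at that moment; what a row does not reach only later rows make up. A row lasts 1/12 s, in which the tool goes at most 41.7 mm and 7.16 degrees, less where a joint would pass 70% of its speed; a pose out of reach is approached as far as the arm can. A call with a gripper value outside its range is refused whole. The fingers move at their own pace and stop on an object; "newtons" is the grip in N (left out, the last holds). Time passes only in rows, so rows that repeat a pose let the fingers close. It gives the time, the measured TCP pose, the force, the opening and the grip force at its end, in the units of the state.
- r.read_state(): the state, without advancing time (a new reading comes with each control period).
- r.camera(name): name is "side" or "top"; returns the picture (420x560x3 uint8, red, green, blue); there is no depth.
- r.camera_info(name): a dict with "mtx" (3x3 intrinsics, pixels), "distortion" ([k1, k2, p1, p2, k3] as OpenCV has them; the pictures are not rectified), "rvec" (rotation vector, rad) and "tvec" (3), from world to camera coordinates, as OpenCV has them. Camera axes: x right, y down, z forward; pixel columns grow to the right and rows downward; lengths in m; the calibration is good to about 2 mm. A picture is of the moment at which its call begins. camera_info takes no time and is no camera call.
- r.sign_off(): hands the job in; it is judged then, once.
The state is a dict: "t": time; "q": joint angles; "joint_velocities": joint speeds; "joint_torque": joint torques, N m; "tool_pos": TCP position; "tool_rot": TCP orientation; "ft_force": force on the tool from outside, world axes, zero at the start; "moment": the same for the moment, N m; "grip_width": finger opening in m; "grasp_force": force on a finger pad.
Only numpy, scipy, OpenCV 4.12 (cv2) and the standard library are available. Lean on these libraries where they do the work, as an engineer would, in place of code of your own. Each camera call takes 0.05 s, during which the arm holds its last target. There are 200 camera calls.

## Working session

There is one attempt and no reset: what is moved stays moved. The work goes in short steps, Python scripts to look and compute and a tool call to move; the robot and the scene stay as the last step left them, time stands still between calls to the robot, and variables do not carry over. Pictures are saved under pics/ and viewed, at most 14 in all, crops included, and the job is handed in when it is done.

Besides the shell and the picture viewer there is one more tool, called after "Call:" in YAML: its name, and indented under it one key for each argument. play_rows: Moves the arm, as the interface text tells. Its arguments: {"type":"object","properties":{"commands":{"type":"array"},"newtons":{"type":"number"}},"required":["commands"]}

```bash
mkdir -p pics; cat > h.py <<'E'
import numpy as np, cv2, sys
from workcell import r
def snap(n,f):
    im=r.camera(n); cv2.imwrite(f'pics/{f}.png',im[:,:,::-1]); return im
def ray(n,uv):
    c=r.camera_info(n); K=np.array(c['mtx'],float); d=np.array(c['distortion'],float)
    R=cv2.Rodrigues(np.array(c['rvec'],float))[0]; t=np.array(c['tvec'],float).reshape(3)
    p=cv2.undistortPoints(np.array(uv,float).reshape(-1,1,2),K,d).reshape(-1,2)
    D=np.c_[p,np.ones(len(p))]@R; return -R.T@t, D
def plane(n,uv,z):
    o,D=ray(n,uv); return o+D*((z-o[2])/D[:,2])[:,None]
def proj(n,P):
    c=r.camera_info(n)
    return cv2.projectPoints(np.array(P,float).reshape(-1,1,3),np.array(c['rvec'],float),np.array(c['tvec'],float),np.array(c['mtx'],float),np.array(c['distortion'],float))[0].reshape(-1,2)
E
python3 - <<'E'
from h import *
np.set_printoptions(precision=3,suppress=True)
a=snap('top','t0');b=snap('side','s0')
s=r.read_state();print(s)
R=cv2.Rodrigues(np.array(s['tool_rot']))[0];print(R,r.grasp_offset)
for n in('top','side'):print(n,ray(n,[[280,210]]))
E
```

```text
{'t': 0.1, 'q': array([0.913, 0.105, 0.097, 1.564, 0.   , 1.353]), 'joint_velocities': array([-0.   , -0.   ,  0.002,  0.001, -0.001,  0.001]), 'joint_torque': array([  0.005, -55.821,  50.472,   0.013,  -0.   ,   0.   ]), 'tool_pos': array([0.255, 0.543, 0.203]), 'tool_rot': array([-0.685, -3.065,  0.002]), 'ft_force': array([-0.997,  0.085,  0.712]), 'moment': array([ 0.005,  0.031, -0.014]), 'grasp_force': 0.0, 'grip_width': 0.0855018288535455}
[[-0.905  0.426 -0.001]
 [ 0.426  0.905 -0.001]
 [ 0.    -0.001 -1.   ]] 0.0187
top (array([0.38 , 0.019, 1.535]), array([[ 0.084, -0.03 , -0.996]]))
side (array([-0.059, -0.932,  1.254]), array([[ 0.333,  0.607, -0.722]]))
```

View pics/t0.png

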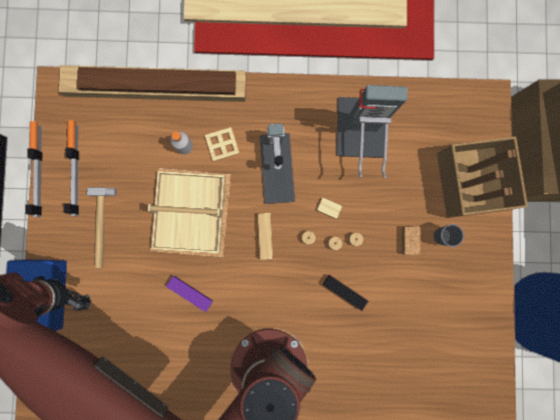

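View pics/s0.png

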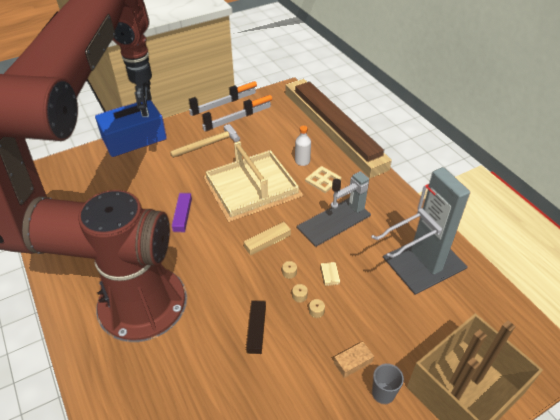

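The top view shows the tote at (190,210), the rail at (265,236), and three wheels at (308,238), (335,243) and (356,239). The gauge is at (277,165) and the scale prongs are around (372,160). The purple and black bars are decoys. I'll zoom in for corner pixels.

```bash
python3 - <<'E'
from h import *
a=cv2.imread('pics/t0.png')
cv2.imwrite('pics/c1.png',cv2.resize(a[80:260,240:440],None,fx=4,fy=3.3333*1.0,interpolation=cv2.INTER_CUBIC)[:600])
cv2.imwrite('pics/c2.png',cv2.resize(a[150:270,140:300],None,fx=5,fy=5,interpolation=cv2.INTER_CUBIC))
E
```

```text
(no output)
```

View pics/c1.png

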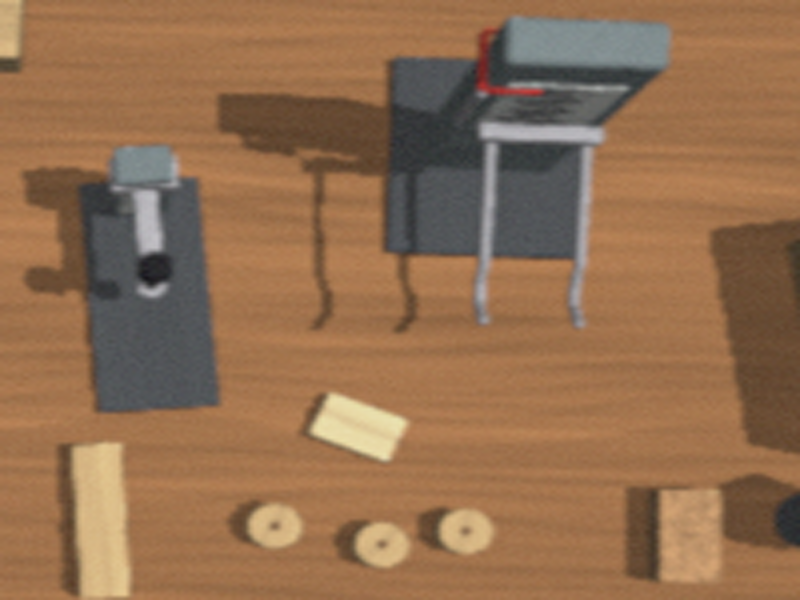

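View pics/c2.png

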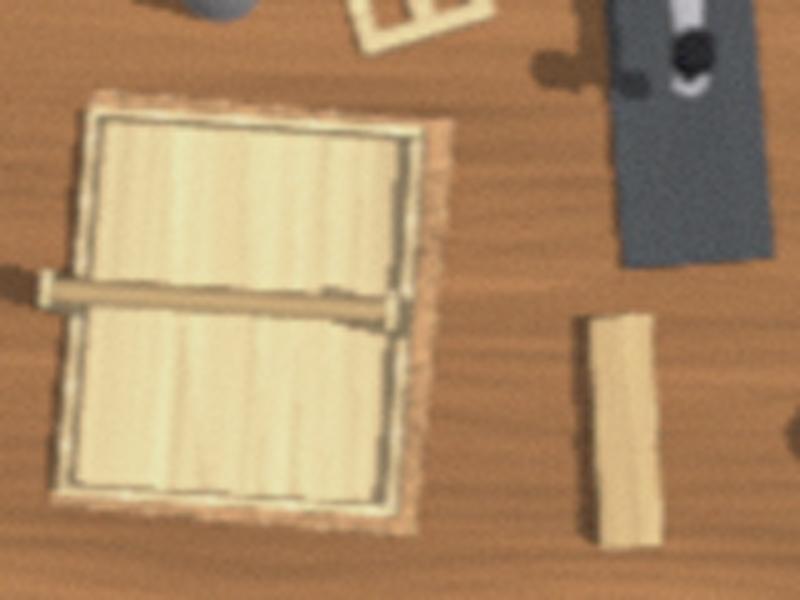

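```bash
python3 - <<'E'
from h import *
np.set_printoptions(precision=4,suppress=True)
f1=lambda p:(np.array(p,float)+.5)/[4,3.3333]+[239.5,79.5]
f2=lambda p:(np.array(p,float)+.5)/5+[139.5,149.5]
def show(n,uv,z):
    P=plane('top',uv,z)[:,:2]; print(n,P.round(4).tolist(),'mean',P.mean(0)); return P
def ang(a,b): return np.degrees(np.arctan2(*(b-a)[::-1]))
T=show('tote',f2([(90,105),(422,130),(395,515),(55,492)]),.033); print(ang(T[3],T[0]),ang(T[2],T[1]),ang(T[1],T[0]),ang(T[2],T[3]))
M=show('mat',f2([(92,92),(455,118),(415,533),(52,505)]),.003);print(ang(M[2],M[1]),ang(M[1],M[0]),ang(M[2],M[3]))
H=show('dowel',f2([(57,290),(390,311)]),.103);print(ang(H[1],H[0]))
Rr=show('rail',f2([(590,317),(652,315),(662,547),(600,548)]),.03);print(ang(Rr[3],Rr[0]),ang(Rr[2],Rr[1]))
G=show('gplate',f1([(80,182),(197,178),(217,405),(98,411)]),.012);print(ang(G[3],G[0]),ang(G[2],G[1]))
show('knob',f1([(155,268)]),.185)
B=show('tips',f1([(483,320),(578,322)]),.198);print(ang(B[1],B[0]))
B=show('xbar',f1([(480,143),(603,143)]),.2);print(ang(B[1],B[0]))
B=show('splate',f1([(391,58),(386,250),(585,258)]),.012);print(ang(B[1],B[0]),ang(B[2],B[1]))
show('wheels',f1([(274,526),(382,545),(466,531)]),.03)
show('offcut,sander',f1([(357,427),(689,535)]),.02)
E
```

```text
tote [[0.6258, 0.3731], [0.6149, 0.1582], [0.3657, 0.1679], [0.3756, 0.3851]] mean [0.4955 0.2711]
-2.744610187114948 -2.230518170397981 87.10260331100326 87.3915785437159
mat [[0.6394, 0.3792], [0.6281, 0.1394], [0.3539, 0.1575], [0.367, 0.394]] mean [0.4971 0.2675]
-3.7695127736471403 87.31941371666124 86.84641805681851
dowel [[0.4993, 0.3721], [0.4912, 0.1679]] mean [0.4953 0.27  ]
87.73379147330022
rail [[0.496, 0.0463], [0.4983, 0.0062], [0.3489, -0.0037], [0.3474, 0.0361]] mean [0.4227 0.0212]
3.897057556395825 3.7712460609293226
gplate [[0.7595, 0.0464], [0.7661, -0.0506], [0.5393, -0.0715], [0.531, 0.026]] mean [ 0.649  -0.0124]
5.09320060893541 5.274874418761476
knob [[0.6411, -0.0135]] mean [ 0.6411 -0.0135]
tips [[0.5989, -0.2522], [0.5989, -0.3215]] mean [ 0.5989 -0.2869]
89.97496922178891
xbar [[0.7552, -0.2483], [0.7577, -0.3386]] mean [ 0.7565 -0.2935]
91.53735134840184
splate [[0.8929, -0.2106], [0.6976, -0.2088], [0.6938, -0.3744]] mean [ 0.7614 -0.2646]
-0.5197174467502463 88.68429595532535
wheels [[0.4207, -0.1188], [0.4043, -0.2064], [0.4194, -0.2743]] mean [ 0.4148 -0.1998]
offcut,sander [[0.5195, -0.186], [0.4199, -0.4586]] mean [ 0.4697 -0.3223]
```

Call:
play_rows:
  commands:
    - [-0.351, -0.414, 0.06, -29, 0]
    - [-0.351, -0.414, 0.06, -29, 0]
    - [-0.351, -0.414, 0.06, -29, 0]
    - [-0.351, -0.414, 0.06, -29, 0]
    - [-0.351, -0.414, 0.06, -29, 0]
    - [-0.351, -0.414, 0.06, -29, 0]
    - [-0.351, -0.414, 0.06, -29, 0]
    - [-0.351, -0.414, 0.06, -29, 0]
    - [-0.351, -0.414, 0.06, -29, 0]
    - [-0.351, -0.414, 0.06, -29, 0]
    - [-0.351, -0.414, 0.06, -29, 0]
    - [-0.351, -0.414, 0.06, -29, 0]
  newtons: 40

```text
t: 1.1
tool_pos: [0.3827, 0.0692, 0.1494]
tool_rot: [-0.104, 3.139, 0.0]
ft_force: [1.4, -0.0, -0.1]
grip_width: 0.0853
grasp_force: 0.0
```

Call:
play_rows:
  commands:
    - [0, 0, 0, 0, 0]
    - [0, 0, 0, 0, 0]

```text
t: 1.27
tool_pos: [0.3828, 0.069, 0.1492]
tool_rot: [0.095, -3.139, -0.0]
ft_force: [-0.2, 0.9, -0.4]
grip_width: 0.0852
grasp_force: 0.0
```

```bash
cat >> h.py <<'E'
def go(x,y,z,phi):
    """shift and turn from the measured pose to a downward pose with tool x at phi deg"""
    s=r.read_state(); p=np.array(s['tool_pos']); R=cv2.Rodrigues(np.array(s['tool_rot'],float))[0]
    d=R.T@(np.array([x,y,z])-p); a=np.degrees(np.arctan2(R[1,0],R[0,0]))
    print('pos',p.round(4),'phi %.1f'%a,'->',d.round(4),'roll %.1f'%(((a-phi+180)%360)-180),'t %.1f'%s['t'],'ft',np.round(s['ft_force'],1),'grip %.3f'%s['grip_width'])
E
python3 -c "
from h import *
go(.3958,.0194,.008,183.8)"
```

```text
pos [0.3828 0.069  0.1492] phi -176.5 -> [-0.0101 -0.0503  0.1412] roll -0.3 t 1.3 ft [-0.2  0.9 -0.4] grip 0.085
```

Call:
play_rows:
  commands:
    - [-0.01, -0.05, 0.04, 0, 0]
    - [-0.01, -0.05, 0.06, 0, 0]
    - [-0.01, -0.05, 0.09, 0, 0]
    - [-0.01, -0.05, 0.115, 0, 0]
    - [-0.01, -0.05, 0.132, 0, 0]
    - [-0.01, -0.05, 0.14, 0, 0]
    - [-0.01, -0.05, 0.14, 0, 1]
    - [-0.01, -0.05, 0.14, 0, 1]
    - [-0.01, -0.05, 0.14, 0, 1]
    - [-0.01, -0.05, 0.14, 0, 1]
    - [-0.01, -0.05, 0.14, 0, 1]
    - [-0.01, -0.05, 0.14, 0, 1]
  newtons: 40

```text
t: 2.27
tool_pos: [0.3966, 0.0218, 0.0105]
tool_rot: [-0.104, 3.139, -0.0]
ft_force: [-0.8, 0.4, 0.4]
grip_width: 0.012
grasp_force: 0.0
```

Call:
play_rows:
  commands:
    - [0, 0, 0, 0, 1]
    - [0, 0, 0, 0, 1]
    - [0, 0, -0.03, 0, 1]
    - [0, 0, -0.06, 0, 1]
    - [0, 0, -0.06, 0, 1]
    - [0, 0, -0.06, 0, 1]

```text
t: 2.77
tool_pos: [0.3974, 0.0215, 0.0714]
tool_rot: [-0.104, 3.137, -0.001]
ft_force: [-0.2, -0.1, -0.1]
grip_width: -0.0002
grasp_force: 0.0
```

```bash
python3 -c "
from h import *
snap('side','s1');a=snap('top','t1');c=a[150:290,200:400];cv2.imwrite('pics/t1c.png',cv2.resize(c,None,fx=4,fy=4,interpolation=2)[:,:,::-1])
s=np.deg2rad(5.2);G=np.array([.643,-.013]);x=-57-27
for X,Z in((x-45,.06),(x,.06),(x,.022)):
  p=G+X/1000*np.array([np.cos(s),np.sin(s)]);print(p);go(*p,Z,185.2)"
```

```text
[ 0.51453091 -0.0246916 ]
pos [0.3959 0.022  0.0692] phi -176.2 -> [-0.1153 -0.0544  0.0092] roll -1.4 t 2.9 ft [-0.1  0.5 -0.4] grip -0.000
[ 0.55934571 -0.02061314]
pos [0.3959 0.022  0.0692] phi -176.2 -> [-0.1603 -0.0533  0.0092] roll -1.4 t 2.9 ft [-0.1  0.5 -0.4] grip -0.000
[ 0.55934571 -0.02061314]
pos [0.3959 0.022  0.0692] phi -176.2 -> [-0.1603 -0.0533  0.0472] roll -1.4 t 2.9 ft [-0.1  0.5 -0.4] grip -0.000
```

View pics/t1c.png

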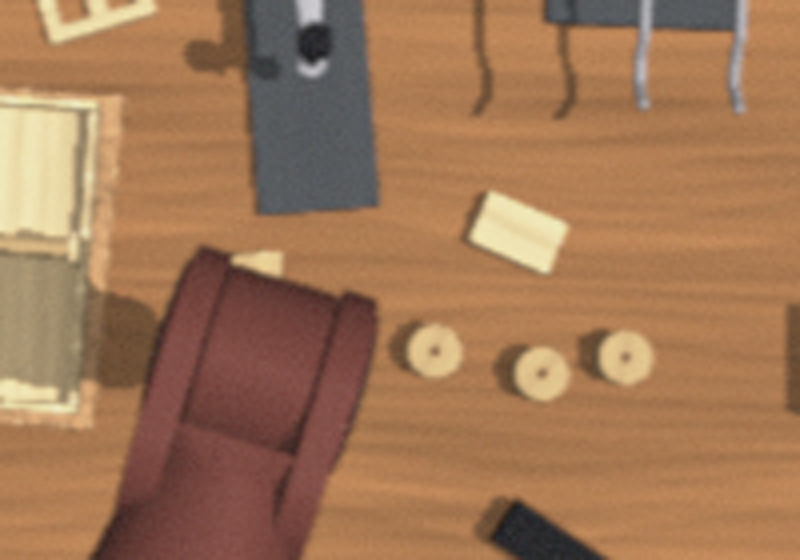

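The far end of the rail still shows at crop (257,262), unmoved, but the grip closed on nothing. I'll check the side view.

```bash
python3 -c "
import cv2
a=cv2.imread('pics/s1.png');cv2.imwrite('pics/s1c.png',cv2.resize(a[150:330,150:350],None,fx=4,fy=3.33,interpolation=2)[:599])"
```

```text
(no output)
```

View pics/s1c.png

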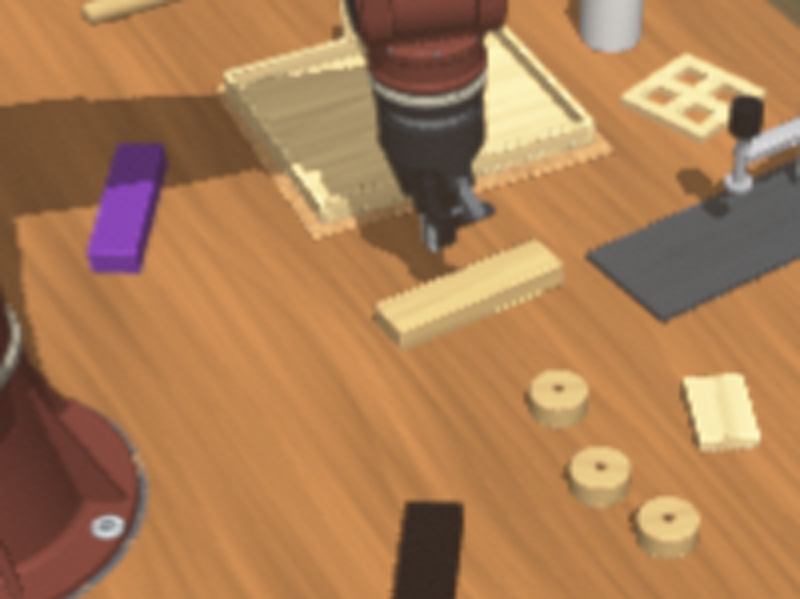

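The gripper is shut and empty at crop (432,245), and the rail lies untouched from (390,325) to (550,258). I'll compare its position in both views, plus the TCP projection.

```bash
python3 -c "
from h import *
f=lambda p:(np.array(p,float)+.5)/[4,3.33]+[149.5,149.5]
print('rail side',plane('side',f([(377,315),(540,242),(562,268),(402,333)]),.03).round(4))
print('TCP expected',(proj('side',[[.3959,.022,.0692]])-149.5)*[4,3.33])
g=lambda p:(np.array(p,float)+.5)/4+[199.5,149.5]
print('rail top',plane('top',g([(232,256),(283,252)]),.03).round(4))
print('wheels side',plane('side',f([(559,387),(601,464),(668,515)]),.03).round(4))
print('wheels top',plane('top',g([(434,351),(542,373),(626,357)]),.03).round(4))
print('side knob',plane('side',f([(747,102)]),.185).round(4), 'tote handle etc')
"
```

```text
rail side [[ 0.3386  0.0239  0.03  ]
 [ 0.4912  0.0412  0.03  ]
 [ 0.4899  0.004   0.03  ]
 [ 0.3455 -0.0045  0.03  ]]
TCP expected [[443.40865555 265.28371486]]
rail top [[0.494  0.0461 0.03  ]
 [0.4982 0.005  0.03  ]]
wheels side [[ 0.4179 -0.1165  0.03  ]
 [ 0.4026 -0.2027  0.03  ]
 [ 0.4166 -0.2699  0.03  ]]
wheels top [[ 0.421  -0.1187  0.03  ]
 [ 0.4052 -0.2064  0.03  ]
 [ 0.4197 -0.2743  0.03  ]]
side knob [[ 0.6398 -0.0105  0.185 ]] tote handle etc
```

Call:
play_rows:
  commands:
    - [0, 0, 0, 0, 0]
    - [0, 0, 0, 0, 0]
    - [0, 0, 0, 0, 0]
    - [0, 0, 0, 0, 0]
    - [0, 0, 0, 0, 0]
    - [0, 0, 0, 0, 0]
    - [0, 0, 0.02, 0, 0]
    - [0, 0, 0.04, 0, 0]
    - [0, 0, 0.055, 0, 0]
    - [0, 0, 0.06, 0, 0]
    - [0, 0, 0.06, 0, 0]
    - [0, 0, 0.06, 0, 0]

```text
t: 3.87
tool_pos: [0.3962, 0.0219, 0.0102]
tool_rot: [-0.104, 3.14, 0.0]
ft_force: [-0.3, 0.5, 0.1]
grip_width: 0.0853
grasp_force: 0.0
```

```bash
python3 -c "
from h import *
go(.3958,.0194,.008,183.8)
a=snap('side','s2');cv2.imwrite('pics/s2c.png',cv2.resize(a[170:270,210:310],None,fx=6,fy=6,interpolation=2)[:,:,::-1])
print((proj('side',[[.3959,.022,.0092]])-[209.5,169.5])*6)"
```

```text
pos [0.3962 0.0219 0.0102] phi -176.2 -> [ 0.0005 -0.0025  0.0022] roll 0.0 t 3.9 ft [-0.3  0.5  0.1] grip 0.085
[[309.21730194 434.90800372]]
```

View pics/s2c.png

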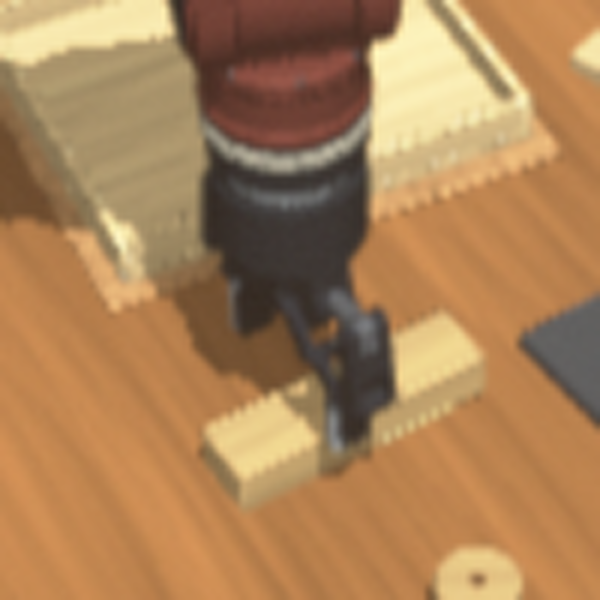

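The fingers straddle the rail with the near tip at (345,445), but the pads were too high. I'll go lower and then close.

Call:
play_rows:
  commands:
    - [0, -0.002, 0.005, 0, 0]
    - [0, -0.002, 0.009, 0, 0]
    - [0, -0.002, 0.009, 0, 0]
    - [0, -0.002, 0.009, 0, 1]
    - [0, -0.002, 0.009, 0, 1]
    - [0, -0.002, 0.009, 0, 1]
    - [0, -0.002, 0.009, 0, 1]
    - [0, -0.002, 0.009, 0, 1]
    - [0, -0.002, 0.009, 0, 1]
    - [0, -0.002, 0.009, 0, 1]
    - [0, -0.002, 0.009, 0, 1]
    - [0, -0.002, 0.009, 0, 1]
  newtons: 50

```text
t: 4.92
tool_pos: [0.3978, 0.0197, 0.0024]
tool_rot: [-0.104, 3.137, -0.001]
ft_force: [-0.3, 0.4, 10.5]
grip_width: 0.0001
grasp_force: 5.3
```

```bash
python3 -c "
from h import *
a=snap('side','s3');cv2.imwrite('pics/s3c.png',cv2.resize(a[170:270,210:310],None,fx=6,fy=6,interpolation=2)[:,:,::-1])"
```

```text
(no output)
```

View pics/s3c.png

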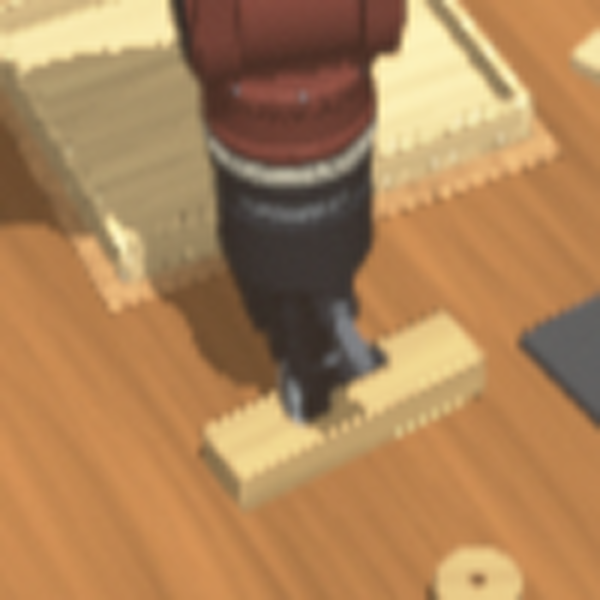

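The shut fingertips at (305,420) rest on top of the rail while the TCP reads z≈0.002, so the real tips are about 27 mm higher than reported. I'll check for a lateral offset too.

```bash
python3 -c "
from h import *
f=lambda p:(np.array(p,float)+.5)/6+[209.5,169.5]
print('tip',plane('side',f([(305,420)]),.03).round(4))
print('open near finger tip',plane('side',f([(345,448)]),.037).round(4))
h=lambda p:(np.array(p,float)+.5)/[4,3.33]+[149.5,149.5]
print('tip s1',plane('side',h([(432,250)]),.097).round(4))
go(0,0,0,183.8); s=r.read_state(); print(s['moment'],s['grasp_force'])
"
```

```text
tip [[0.3912 0.0155 0.03  ]]
open near finger tip [[ 0.3975 -0.0163  0.037 ]]
tip s1 [[0.3864 0.0193 0.097 ]]
pos [0.3978 0.0196 0.0024] phi -176.2 -> [0.3983 0.0068 0.0011] roll 0.0 t 5.0 ft [-0.5  0.7 10.7] grip 0.000
[0.18441448 0.09134365 0.03400545] 5.302926757140085
```

Call:
play_rows:
  commands:
    - [0, 0, -0.05, 0, 1]
    - [0, 0, -0.1, 0, 0.5]
    - [0, 0, -0.1, 0, 0]
    - [0, 0, -0.1, 0, 0]
    - [0, 0, -0.1, 0, 0]
    - [0, 0, -0.1, 0, 0]
    - [0, 0, -0.1, 0, 0]

```text
t: 5.55
tool_pos: [0.3954, 0.0202, 0.0994]
tool_rot: [0.104, -3.138, -0.001]
ft_force: [0.6, -0.2, 0.2]
grip_width: 0.072
grasp_force: 0.0
```

Call:
play_rows:
  commands:
    - [0, 0, 0.03, 0, 0]
    - [0, 0, 0.06, 0, 0]
    - [0, 0, 0.08, 0, 0]
    - [0, 0, 0.1, 0, 0]
    - [0, 0, 0.11, 0, 0]
    - [0, 0, 0.115, 0, 0]
    - [0, 0, 0.12, 0, 0]
    - [0, 0, 0.12, 0, 0]
    - [0, 0, 0.12, 0, 0]

```text
t: 6.3
tool_pos: [0.3966, 0.0198, -0.0186]
tool_rot: [-0.104, 3.139, -0.0]
ft_force: [0.4, 0.9, 0.0]
grip_width: 0.0856
grasp_force: 0.0
```

Call:
play_rows:
  commands:
    - [0, 0, 0, 0, 0.5]
    - [0, 0, 0, 0, 0.5]
    - [0, 0, 0, 0, 1]
    - [0, 0, 0, 0, 1]
    - [0, 0, 0, 0, 1]
    - [0, 0, 0, 0, 1]
    - [0, 0, 0, 0, 1]
    - [0, 0, 0, 0, 1]
    - [0, 0, 0, 0, 1]

```text
t: 7.05
tool_pos: [0.3967, 0.0198, -0.0186]
tool_rot: [-0.104, 3.139, -0.0]
ft_force: [-0.6, 0.5, 6.2]
grip_width: 0.0389
grasp_force: 51.3
```

Call:
play_rows:
  commands:
    - [0, 0, -0.015, 0, 1]
    - [0, 0, -0.03, 0, 1]
    - [-0.03, -0.01, -0.03, 0, 1]
    - [-0.06, -0.02, -0.03, -0.5, 1]
    - [-0.09, -0.03, -0.03, -1, 1]
    - [-0.115, -0.04, -0.03, -1.4, 1]
    - [-0.135, -0.046, -0.03, -1.4, 1]
    - [-0.15, -0.05, -0.03, -1.4, 1]
    - [-0.161, -0.051, -0.03, -1.4, 1]
    - [-0.161, -0.051, -0.03, -1.4, 1]
    - [-0.161, -0.051, -0.03, -1.4, 1]
    - [-0.161, -0.051, -0.03, -1.4, 1]

```text
t: 8.05
tool_pos: [0.5592, -0.02, 0.0102]
tool_rot: [0.143, -3.137, -0.001]
ft_force: [0.9, -0.2, -2.1]
grip_width: 0.0387
grasp_force: 50.6
```

```bash
python3 -c "
from h import *
go(.5603,-.0205,-.0066,185.2)
a=snap('side','s4');cv2.imwrite('pics/s4c.png',cv2.resize(a[130:270,210:410],None,fx=4,fy=4,interpolation=2)[:,:,::-1])"
```

```text
pos [ 0.5592 -0.02    0.0102] phi -174.8 -> [-0.0011 -0.0006  0.0168] roll 0.0 t 8.1 ft [ 0.9 -0.2 -2.1] grip 0.039
```

View pics/s4c.png

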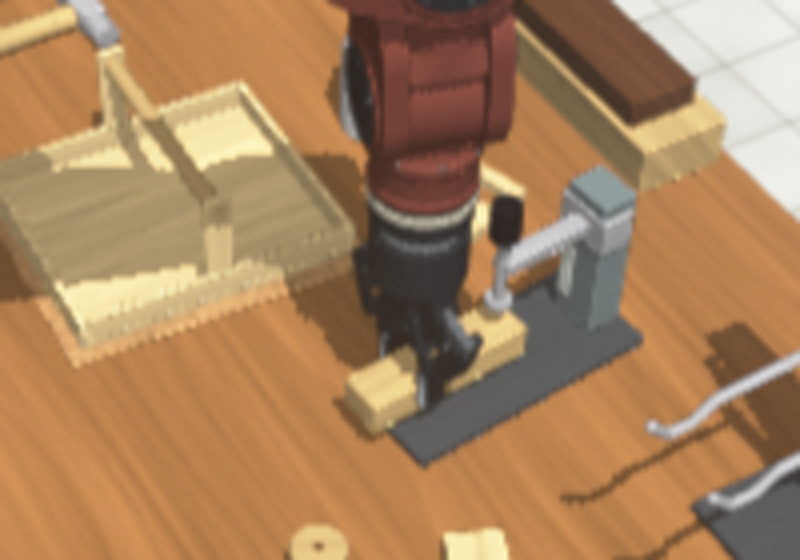

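The rail (350–525, 310–430) is under the foot at (498,300). I'll lower it onto the plate.

Call:
play_rows:
  commands:
    - [0, 0, 0.005, 0, 1]
    - [0, 0, 0.009, 0, 1]
    - [0, 0, 0.012, 0, 1]
    - [0, 0, 0.014, 0, 1]
    - [0, 0, 0.016, 0, 1]
    - [0, 0, 0.017, 0, 1]
    - [0, 0, 0.017, 0, 1]
    - [0, 0, 0.017, 0, 1]

```text
t: 8.77
tool_pos: [0.5603, -0.0203, -0.0062]
tool_rot: [-0.143, 3.138, 0.0]
ft_force: [-0.6, -0.2, -1.8]
grip_width: 0.0391
grasp_force: 50.6
```

Call:
play_rows:
  commands:
    - [0, 0, 0.001, 0, 1]
    - [0, 0, 0.002, 0, 1]
    - [0, 0, 0.002, 0, 1]
    - [0, 0, 0.002, 0, 1]

```text
t: 9.1
tool_pos: [0.5605, -0.0203, -0.0066]
tool_rot: [-0.143, 3.138, -0.0]
ft_force: [-7.3, 1.5, 13.9]
grip_width: 0.0387
grasp_force: 52.3
```

Call:
play_rows:
  commands:
    - [0, 0, 0, 0, 0.3]
    - [0, 0, 0, 0, 0.3]
    - [0, 0, 0, 0, 0.3]
    - [0, 0, 0, 0, 0.3]
    - [0, 0, -0.03, 0, 0.3]
    - [0, 0, -0.07, 0, 0.3]
    - [0, 0, -0.11, 0, 0.6]
    - [0, 0, -0.15, 0, 1]
    - [0, 0, -0.19, 0, 1]
    - [0, 0, -0.207, 0, 1]
    - [0, 0, -0.207, 0, 1]
    - [0, 0, -0.207, 0, 1]

```text
t: 10.1
tool_pos: [0.5609, -0.0205, 0.1996]
tool_rot: [-0.142, 3.136, -0.001]
ft_force: [-1.1, 0.1, -1.2]
grip_width: -0.0001
grasp_force: 0.0
```

Call:
play_rows:
  commands:
    - [-0.04, 0, 0, 0, 1]
    - [-0.081, 0.001, 0, 0, 1]
    - [-0.081, 0.001, 0, 0, 1]
    - [-0.081, 0.001, 0.02, 0, 1]
    - [-0.081, 0.001, 0.028, 0, 1]
    - [-0.081, 0.001, 0.028, 0, 1]

```text
t: 10.6
tool_pos: [0.6386, -0.0114, 0.1663]
tool_rot: [0.142, -3.132, -0.003]
ft_force: [-0.7, 1.4, -0.7]
grip_width: 0.0003
grasp_force: 0.0
```

```bash
python3 -c "
from h import *
go(.641,-.012,.159,185.2)
a=snap('side','s5');b=snap('top','t5')
c=np.hstack([cv2.resize(a[130:250,240:380],(420,360)),cv2.resize(b[100:220,220:346],(378,360))])
cv2.imwrite('pics/s5c.png',c[:,:,::-1])"
```

```text
pos [ 0.6386 -0.0114  0.1663] phi -174.8 -> [-0.0023 -0.0008  0.0073] roll 0.0 t 10.6 ft [-0.7  1.4 -0.7] grip 0.000
```

View pics/s5c.png

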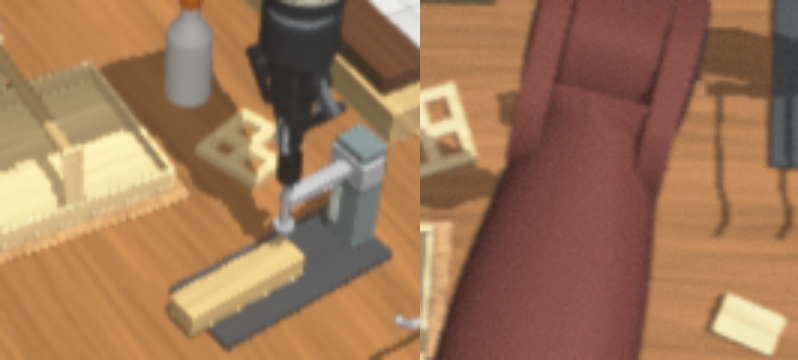

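The fingers are right above the knob (290,165) and the rail lies flat below. Pressing down.

Call:
play_rows:
  commands:
    - [-0.001, 0, 0.005, 0, 1]
    - [-0.002, 0, 0.01, 0, 1]
    - [-0.002, 0, 0.015, 0, 1]
    - [-0.002, 0, 0.02, 0, 1]
    - [-0.002, 0, 0.025, 0, 1]
    - [-0.002, 0, 0.029, 0, 1]
    - [-0.002, 0, 0.033, 0, 1]
    - [-0.002, 0, 0.036, 0, 1]
    - [-0.002, 0, 0.039, 0, 1]
    - [-0.002, 0, 0.039, 0, 1]
    - [-0.002, 0, 0.039, 0, 1]

```text
t: 11.62
tool_pos: [0.6427, -0.0117, 0.1317]
tool_rot: [0.142, -3.138, -0.0]
ft_force: [-0.4, -1.0, 2.1]
grip_width: -0.0001
grasp_force: 1.3
```

Call:
play_rows:
  commands:
    - [0, 0, 0.002, 0, 1]
    - [0, 0, 0.004, 0, 1]
    - [0, 0, 0.006, 0, 1]
    - [0, 0, 0.007, 0, 1]
    - [0, 0, 0.007, 0, 1]

```text
t: 12.03
tool_pos: [0.6427, -0.0117, 0.1244]
tool_rot: [0.143, -3.138, -0.0]
ft_force: [-0.5, -0.3, 3.5]
grip_width: -0.0001
grasp_force: 1.5
```

Call:
play_rows:
  commands:
    - [0, 0, 0.001, 0, 1]
    - [0, 0, 0.002, 0, 1]
    - [0, 0, 0.002, 0, 1]

```text
t: 12.28
tool_pos: [0.6427, -0.0117, 0.1225]
tool_rot: [0.143, -3.138, -0.0]
ft_force: [0.1, -0.3, 2.5]
grip_width: -0.0003
grasp_force: 1.6
```

Call:
play_rows:
  commands:
    - [0, 0, 0.001, 0, 1]
    - [0, 0, 0.001, 0, 1]
    - [0, 0, 0.001, 0, 1]

```text
t: 12.53
tool_pos: [0.6427, -0.0117, 0.1217]
tool_rot: [0.143, -3.138, -0.0]
ft_force: [-0.5, 0.1, 2.6]
grip_width: -0.0001
grasp_force: 1.6
```

Call:
play_rows:
  commands:
    - [0, 0, 0.001, 0, 1]
    - [0, 0, 0.001, 0, 1]
    - [0, 0, 0.001, 0, 1]

```text
t: 12.78
tool_pos: [0.6427, -0.0117, 0.1207]
tool_rot: [0.143, -3.138, -0.0]
ft_force: [-2.0, 0.1, 2.6]
grip_width: -0.0
grasp_force: 1.6
```

Call:
play_rows:
  commands:
    - [0, 0, 0.001, 0, 1]
    - [0, 0, 0.001, 0, 1]
    - [0, 0, 0.001, 0, 1]

```text
t: 13.03
tool_pos: [0.6427, -0.0118, 0.1197]
tool_rot: [0.142, -3.138, -0.0]
ft_force: [-1.6, 0.1, 4.0]
grip_width: 0.0003
grasp_force: 1.6
```

Call:
play_rows:
  commands:
    - [0, 0, 0.001, 0, 1]
    - [0, 0, 0.001, 0, 1]
    - [0, 0, 0.001, 0, 1]

```text
t: 13.28
tool_pos: [0.6427, -0.0117, 0.1194]
tool_rot: [-0.143, 3.138, -0.0]
ft_force: [-4.2, 0.4, 8.1]
grip_width: -0.0004
grasp_force: 4.0
```

Call:
play_rows:
  commands:
    - [0, 0, 0.0007, 0, 1]
    - [0, 0, 0.0007, 0, 1]
    - [0, 0, 0.0007, 0, 1]

```text
t: 13.53
tool_pos: [0.6428, -0.0117, 0.1194]
tool_rot: [-0.143, 3.138, -0.0]
ft_force: [-5.7, -1.5, 12.1]
grip_width: 0.0003
grasp_force: 6.1
```

Call:
play_rows:
  commands:
    - [0, 0, 0, 0, 1]
    - [0, 0, 0, 0, 1]
    - [0, 0, 0, 0, 1]
    - [0, 0, 0, 0, 1]
    - [0, 0, 0, 0, 1]
    - [0, 0, 0, 0, 1]
    - [0, 0, 0, 0, 1]
    - [0, 0, 0, 0, 1]
    - [0, 0, 0, 0, 1]
    - [0, 0, 0, 0, 1]
    - [0, 0, 0, 0, 1]
    - [0, 0, 0, 0, 1]

```text
t: 14.53
tool_pos: [0.6428, -0.0118, 0.1194]
tool_rot: [-0.143, 3.138, -0.001]
ft_force: [-5.5, -0.9, 11.7]
grip_width: -0.0003
grasp_force: 6.1
```

Call:
play_rows:
  commands:
    - [0, 0, -0.005, 0, 1]
    - [0, 0, -0.015, 0, 1]
    - [0, 0, -0.03, 0, 1]
    - [0, 0, -0.045, 0, 1]
    - [0, 0, -0.06, 0, 1]
    - [0, 0, -0.09, 0, 1]
    - [0.04, 0, -0.09, 0, 0.5]
    - [0.083, -0.001, -0.09, 0, 0.25]
    - [0.083, -0.001, -0.06, 0, 0.25]
    - [0.083, -0.001, -0.02, 0, 0.25]
    - [0.083, -0.001, 0.02, 0, 0.25]
    - [0.083, -0.001, 0.02, 0, 0.25]

```text
t: 15.53
tool_pos: [0.5552, -0.0188, 0.0902]
tool_rot: [0.142, -3.128, -0.006]
ft_force: [-0.8, 1.1, -1.5]
grip_width: 0.0642
grasp_force: 0.0
```

```bash
python3 -c "
from h import *
go(.5605,-.0203,-.0062,185.2)"
```

```text
pos [ 0.5552 -0.0188  0.0902] phi -174.8 -> [-0.0061 -0.0023  0.0963] roll -0.0 t 15.5 ft [-0.8  1.1 -1.5] grip 0.064
```

Call:
play_rows:
  commands:
    - [0, 0, 0.03, 0, 0.25]
    - [0, 0, 0.055, 0, 0.25]
    - [0, 0, 0.07, 0, 0.25]
    - [0, 0, 0.07, 0, 0.25]
    - [0, 0, 0.07, 0, 0.25]

```text
t: 15.95
tool_pos: [0.5606, -0.0202, 0.0295]
tool_rot: [-0.143, 3.138, 0.0]
ft_force: [0.2, -0.1, 0.4]
grip_width: 0.064
grasp_force: 0.0
```

```bash
python3 -c "
from h import *
go(.5605,-.0203,-.0062,185.2)"
```

```text
pos [ 0.5606 -0.0202  0.0295] phi -174.8 -> [ 0.0001 -0.0001  0.0357] roll 0.0 t 15.9 ft [ 0.2 -0.1  0.4] grip 0.064
```

Call:
play_rows:
  commands:
    - [0, 0, 0.02, 0, 0.25]
    - [0, 0, 0.03, 0, 0.25]
    - [0, 0, 0.0355, 0, 0.25]
    - [0, 0, 0.0355, 0, 0.5]
    - [0, 0, 0.0355, 0, 1]
    - [0, 0, 0.0355, 0, 1]
    - [0, 0, 0.0355, 0, 1]
    - [0, 0, 0.0355, 0, 1]
    - [0, 0, 0.0355, 0, 1]
    - [0, 0, 0.0355, 0, 1]

```text
t: 16.78
tool_pos: [0.5609, -0.0204, -0.0064]
tool_rot: [-0.142, 3.137, -0.001]
ft_force: [-0.9, -0.4, 5.3]
grip_width: 0.0389
grasp_force: 52.8
```

Call:
play_rows:
  commands:
    - [0, 0, -0.006, 0, 1]
    - [0, 0, -0.01, 0, 1]
    - [0.02, 0, -0.012, 0, 1]
    - [0.045, 0, -0.012, 0, 1]
    - [0.065, 0, -0.012, 0, 1]
    - [0.07, 0, -0.04, 0, 1]
    - [0.07, 0, -0.08, 0, 1]
    - [0.07, 0, -0.12, 0, 1]
    - [0.07, 0, -0.15, 0, 1]
    - [0.07, 0, -0.15, 0, 1]
    - [0.07, 0, -0.15, 0, 1]

```text
t: 17.7
tool_pos: [0.4918, -0.0271, 0.1447]
tool_rot: [-0.142, 3.135, -0.002]
ft_force: [-0.6, -1.2, -2.1]
grip_width: 0.0386
grasp_force: 52.1
```

```bash
python3 -c "
from h import *
go(.5616,.2937,.14,87.4)"
```

```text
pos [ 0.4918 -0.0271  0.1447] phi -174.8 -> [-0.0986  0.3131  0.0046] roll 97.8 t 17.7 ft [-0.6 -1.2 -2.1] grip 0.039
```

Call:
play_rows:
  commands:
    - [-0.01, 0.03, 0, 7, 1]
    - [-0.02, 0.06, 0, 14, 1]
    - [-0.03, 0.09, 0, 21, 1]
    - [-0.04, 0.12, 0, 28, 1]
    - [-0.05, 0.15, 0, 35, 1]
    - [-0.06, 0.18, 0, 42, 1]
    - [-0.07, 0.21, 0, 49, 1]
    - [-0.08, 0.24, 0, 56, 1]
    - [-0.09, 0.27, 0, 63, 1]
    - [-0.095, 0.29, 0, 70, 1]
    - [-0.0986, 0.313, 0, 77, 1]
    - [-0.0986, 0.313, 0, 84, 1]

```text
t: 18.7
tool_pos: [0.5589, 0.2974, 0.1399]
tool_rot: [-1.996, -2.422, 0.003]
ft_force: [0.4, -0.2, -0.8]
grip_width: 0.0392
grasp_force: 52.1
```

Call:
play_rows:
  commands:
    - [0, 0, 0, 7, 1]
    - [0, 0, 0, 13.8, 1]
    - [0, 0, 0, 13.8, 1]
    - [0, 0, 0, 13.8, 1]

```text
t: 19.03
tool_pos: [0.5595, 0.2939, 0.1409]
tool_rot: [-2.266, -2.174, 0.003]
ft_force: [0.7, 0.1, -1.3]
grip_width: 0.0391
grasp_force: 52.1
```

```bash
python3 -c "
from h import *
go(.5616,.2937,-.0092,87.4)"
```

```text
pos [0.5595 0.2939 0.1409] phi 87.6 -> [0.     0.0025 0.1501] roll 0.2 t 19.0 ft [ 0.7  0.1 -1.3] grip 0.039
```

Call:
play_rows:
  commands:
    - [0, 0.002, 0.03, 0, 1]
    - [0, 0.002, 0.065, 0, 1]
    - [0, 0.002, 0.095, 0, 1]
    - [0, 0.002, 0.115, 0, 1]
    - [0, 0.002, 0.13, 0, 1]
    - [0, 0.002, 0.138, 0, 1]
    - [0, 0.002, 0.143, 0, 1]
    - [0, 0.002, 0.147, 0, 1]
    - [0, 0.002, 0.149, 0, 1]
    - [0, 0.002, 0.149, 0, 1]

```text
t: 19.87
tool_pos: [0.5629, 0.2941, -0.0058]
tool_rot: [2.27, 2.171, 0.002]
ft_force: [2.0, -0.2, -0.9]
grip_width: 0.0387
grasp_force: 51.9
```

Call:
play_rows:
  commands:
    - [0, 0, 0.0015, 0, 1]
    - [0, 0, 0.003, 0, 1]
    - [0, 0, 0.003, 0, 1]
    - [0, 0, 0.003, 0, 1]

```text
t: 20.2
tool_pos: [0.5625, 0.2941, -0.0091]
tool_rot: [2.271, 2.171, 0.001]
ft_force: [3.8, 0.1, 2.2]
grip_width: 0.0388
grasp_force: 51.8
```

Call:
play_rows:
  commands:
    - [0, 0, 0, 0, 0.3]
    - [0, 0, 0, 0, 0.3]
    - [0, 0, 0, 0, 0.3]
    - [0, 0, 0, 0, 0.3]
    - [0, 0, -0.03, 0, 0.3]
    - [0, 0, -0.07, 0, 0.3]
    - [0, 0, -0.11, 0, 0.3]
    - [0, 0, -0.15, 0, 0.3]
    - [0, 0, -0.15, 0, 0.3]
    - [0, 0, -0.15, 0, 0.3]

```text
t: 21.03
tool_pos: [0.5637, 0.2945, 0.1436]
tool_rot: [2.27, 2.169, 0.006]
ft_force: [-0.4, 0.5, -0.7]
grip_width: 0.06
grasp_force: 0.0
```

```bash
python3 -c "
from h import *
go(.4195,-.1177,.08,87.4)
snap('side','s6');snap('top','t6')"
```

```text
pos [0.5637 0.2945 0.1436] phi 87.4 -> [-0.4184 -0.1257  0.0623] roll 0.0 t 21.0 ft [-0.4  0.5 -0.7] grip 0.060
```

Call:
play_rows:
  commands:
    - [-0.418, -0.126, 0, 0, 0]
    - [-0.418, -0.126, 0, 0, 0]
    - [-0.418, -0.126, 0, 0, 0]
    - [-0.418, -0.126, 0, 0, 0]
    - [-0.418, -0.126, 0, 0, 0]
    - [-0.418, -0.126, 0, 0, 0]
    - [-0.418, -0.126, 0, 0, 0]
    - [-0.418, -0.126, 0, 0, 0]
    - [-0.418, -0.126, 0, 0, 0]
    - [-0.418, -0.126, 0, 0, 0]
    - [-0.418, -0.126, 0, 0, 0]
    - [-0.418, -0.126, 0.03, 0, 0]

```text
t: 22.13
tool_pos: [0.4179, -0.1224, 0.113]
tool_rot: [2.273, 2.162, 0.001]
ft_force: [1.5, -0.5, -0.5]
grip_width: 0.0853
grasp_force: 0.0
```

Call:
play_rows:
  commands:
    - [0, 0, 0, 0, 0]
    - [0, 0, 0, 0, 0]

```text
t: 22.3
tool_pos: [0.4156, -0.1167, 0.1081]
tool_rot: [-2.268, -2.166, 0.002]
ft_force: [0.3, -0.9, 0.8]
grip_width: 0.0855
grasp_force: 0.0
```

```bash
python3 -c "
from h import *
go(.4195,-.1177,-.0185,87.4)
b=snap('top','t7');a=snap('side','s7')
c=np.hstack([cv2.resize(a[130:340,150:350],(380,400)),cv2.resize(b[150:270,140:260],(400,400))])
cv2.imwrite('pics/c7.png',c[:,:,::-1])"
```

```text
pos [ 0.4156 -0.1167  0.1081] phi 87.4 -> [-0.0012  0.0045  0.1266] roll -0.0 t 22.3 ft [ 0.3 -0.9  0.8] grip 0.086
```

View pics/c7.png

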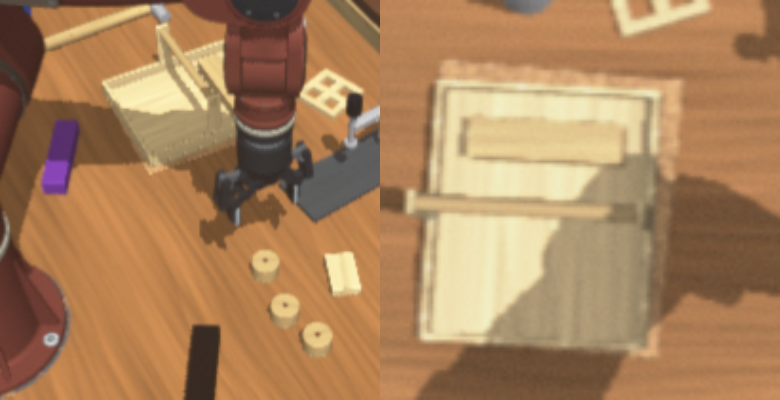

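The rail lies flat in the far half of the tray (right panel 465–625, 118–162), and the wheels are unmoved. Grasping the first wheel.

Call:
play_rows:
  commands:
    - [-0.001, 0.0045, 0.03, 0, 0]
    - [-0.001, 0.0045, 0.06, 0, 0]
    - [-0.001, 0.0045, 0.09, 0, 0]
    - [-0.001, 0.0045, 0.11, 0, 0]
    - [-0.001, 0.0045, 0.12, 0, 0]
    - [-0.001, 0.0045, 0.126, 0, 0]
    - [-0.001, 0.0045, 0.126, 0, 0]
    - [-0.001, 0.0045, 0.126, 0, 0.4]
    - [-0.001, 0.0045, 0.126, 0, 0.6]
    - [-0.001, 0.0045, 0.126, 0, 1]
    - [-0.001, 0.0045, 0.126, 0, 1]
    - [-0.001, 0.0045, 0.126, 0, 1]
  newtons: 40

```text
t: 23.4
tool_pos: [0.4229, -0.1197, -0.014]
tool_rot: [2.27, 2.169, 0.001]
ft_force: [-2.3, 1.1, 6.3]
grip_width: 0.0423
grasp_force: 40.0
```

Call:
play_rows:
  commands:
    - [0, 0, 0, 0, 1]
    - [0, 0, 0, 0, 1]
    - [0, 0, 0, 0, 1]
    - [0, 0, -0.02, 0, 1]
    - [0, 0, -0.06, 0, 1]
    - [0, 0, -0.1, 0, 1]
    - [0, 0, -0.14, 0, 1]
    - [0, 0, -0.16, 0, 1]
    - [0, 0, -0.16, 0, 1]
    - [0, 0, -0.16, 0, 1]

```text
t: 24.23
tool_pos: [0.4229, -0.1198, 0.1461]
tool_rot: [2.269, 2.168, 0.001]
ft_force: [0.2, -0.3, -1.3]
grip_width: 0.0427
grasp_force: 40.8
```

```bash
cat >> h.py <<'E'
def tote(x,y):
    a=np.deg2rad(-2.6); return np.array([.4955,.2707])+np.array([x*np.cos(a)-y*np.sin(a),x*np.sin(a)+y*np.cos(a)])
E
python3 -c "
from h import *
for y in(-.066,0,.066):
  p=tote(-.068,y);print(p);go(*p,.13,87.4)"
```

```text
[0.42457604 0.20785263]
pos [ 0.4229 -0.1198  0.1461] phi 87.4 -> [ 0.3274 -0.0132  0.0156] roll -0.0 t 24.2 ft [ 0.2 -0.3 -1.3] grip 0.043
[0.42757    0.27378468]
pos [ 0.4229 -0.1198  0.1461] phi 87.4 -> [ 0.3934 -0.0132  0.0155] roll -0.0 t 24.2 ft [ 0.2 -0.3 -1.3] grip 0.043
[0.43056396 0.33971674]
pos [ 0.4229 -0.1198  0.1461] phi 87.4 -> [ 0.4594 -0.0133  0.0154] roll -0.0 t 24.2 ft [ 0.2 -0.3 -1.3] grip 0.043
```

Call:
play_rows:
  commands:
    - [0.459, -0.013, 0, 0, 1]
    - [0.459, -0.013, 0, 0, 1]
    - [0.459, -0.013, 0, 0, 1]
    - [0.459, -0.013, 0, 0, 1]
    - [0.459, -0.013, 0, 0, 1]
    - [0.459, -0.013, 0, 0, 1]
    - [0.459, -0.013, 0, 0, 1]
    - [0.459, -0.013, 0, 0, 1]
    - [0.459, -0.013, 0, 0, 1]
    - [0.459, -0.013, 0, 0, 1]
    - [0.459, -0.013, 0, 0, 1]
    - [0.459, -0.013, 0, 0, 1]

```text
t: 25.23
tool_pos: [0.4276, 0.3452, 0.1416]
tool_rot: [-2.264, -2.174, 0.004]
ft_force: [0.3, -0.2, -0.5]
grip_width: 0.0424
grasp_force: 40.8
```

Call:
play_rows:
  commands:
    - [0, 0, 0, 0, 1]
    - [0, 0, 0, 0, 1]
    - [0, 0, 0, 0, 1]

```text
t: 25.48
tool_pos: [0.4296, 0.3389, 0.1439]
tool_rot: [-2.272, -2.169, 0.002]
ft_force: [0.7, 0.2, -0.2]
grip_width: 0.042
grasp_force: 40.8
```

```bash
python3 -c "
from h import *
go(*tote(-.068,.066),-.005,87.4)"
```

```text
pos [0.4296 0.3389 0.1439] phi 87.3 -> [0.0009 0.0011 0.1489] roll -0.1 t 25.5 ft [ 0.7  0.2 -0.2] grip 0.042
```

Call:
play_rows:
  commands:
    - [0.001, 0.001, 0.035, 0, 1]
    - [0.001, 0.001, 0.07, 0, 1]
    - [0.001, 0.001, 0.1, 0, 1]
    - [0.001, 0.001, 0.12, 0, 1]
    - [0.001, 0.001, 0.135, 0, 1]
    - [0.001, 0.001, 0.142, 0, 1]
    - [0.001, 0.001, 0.146, 0, 1]
    - [0.001, 0.001, 0.149, 0, 1]
    - [0.001, 0.001, 0.149, 0, 1]
    - [0.001, 0.001, 0.149, 0, 1]

```text
t: 26.32
tool_pos: [0.4312, 0.3407, -0.004]
tool_rot: [2.272, 2.17, 0.001]
ft_force: [-2.4, -0.2, -0.6]
grip_width: 0.0417
grasp_force: 61.8
```

Call:
play_rows:
  commands:
    - [0, 0, 0, 0, 0.3]
    - [0, 0, 0, 0, 0.3]
    - [0, 0, 0, 0, 0.3]
    - [0, 0, 0, 0, 0.3]
    - [0, 0, -0.03, 0, 0.3]
    - [0, 0, -0.07, 0, 0.3]
    - [0, 0, -0.11, 0, 0.3]
    - [0, 0, -0.15, 0, 0.2]
    - [0, 0, -0.15, 0, 0]
    - [0, 0, -0.15, 0, 0]
    - [0, 0, -0.15, 0, 0]

```text
t: 27.23
tool_pos: [0.4311, 0.341, 0.1455]
tool_rot: [2.271, 2.17, 0.001]
ft_force: [0.2, -0.5, -0.2]
grip_width: 0.0851
grasp_force: 0.0
```

```bash
python3 -c "
from h import *
go(.4045,-.205,.08,87.4)"
```

```text
pos [0.4311 0.341  0.1455] phi 87.4 -> [-0.5467 -0.0019  0.0653] roll 0.0 t 27.2 ft [ 0.2 -0.5 -0.2] grip 0.085
```

Call:
play_rows:
  commands:
    - [-0.48, -0.002, 0, 0, 0]
    - [-0.48, -0.002, 0, 0, 0]
    - [-0.48, -0.002, 0, 0, 0]
    - [-0.48, -0.002, 0, 0, 0]
    - [-0.48, -0.002, 0, 0, 0]
    - [-0.48, -0.002, 0, 0, 0]
    - [-0.48, -0.002, 0, 0, 0]
    - [-0.48, -0.002, 0, 0, 0]
    - [-0.48, -0.002, 0, 0, 0]
    - [-0.48, -0.002, 0, 0, 0]
    - [-0.48, -0.002, 0, 0, 0]
    - [-0.48, -0.002, 0, 0, 0]

```text
t: 28.23
tool_pos: [0.4057, -0.1418, 0.1437]
tool_rot: [-2.273, -2.166, 0.002]
ft_force: [1.2, 0.8, 0.2]
grip_width: 0.0854
grasp_force: 0.0
```

Call:
play_rows:
  commands:
    - [-0.03, 0, 0.03, 0, 0]
    - [-0.06, 0, 0.06, 0, 0]
    - [-0.067, 0, 0.07, 0, 0]
    - [-0.067, 0, 0.07, 0, 0]
    - [-0.067, 0, 0.07, 0, 0]

```text
t: 28.65
tool_pos: [0.403, -0.2043, 0.0743]
tool_rot: [-2.27, -2.167, -0.0]
ft_force: [0.4, -0.1, 0.5]
grip_width: 0.0854
grasp_force: 0.0
```

```bash
python3 -c "
from h import *
go(.4045,-.205,-.0185,87.4)
b=snap('top','t8');a=snap('side','s8')
c=np.hstack([cv2.resize(a[220:340,260:360],(400,480)),cv2.resize(b[150:270,140:240],(400,480))])
cv2.imwrite('pics/c8.png',c[:,:,::-1])"
```

```text
pos [ 0.403  -0.2043  0.0743] phi 87.3 -> [-0.0009  0.0018  0.0928] roll -0.1 t 28.6 ft [ 0.4 -0.1  0.5] grip 0.085
```

View pics/c8.png

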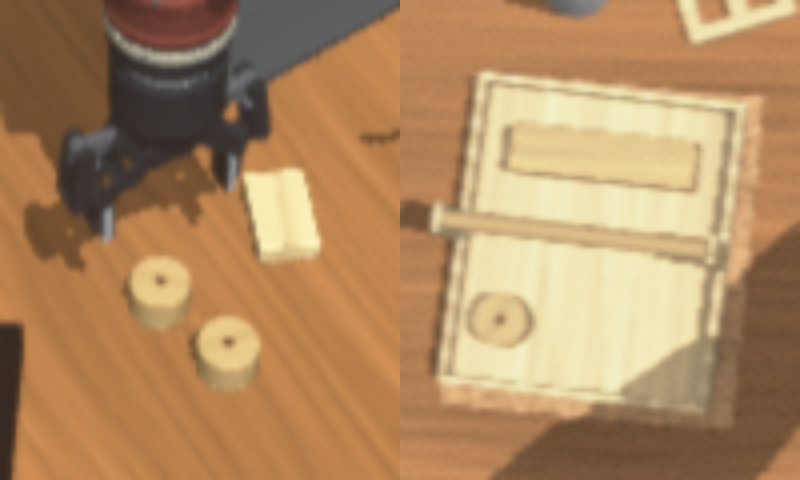

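The first wheel sits in the tray (right panel 502,318) with the rail opposite. The other two wheels are in place at left-panel (160,280) and (228,342).

```bash
python3 -c "
from h import *
f=lambda p:(np.array(p,float)+.5)/4+[139.5,149.5]
w=plane('top',f([(101,318)]),.039);rl=plane('top',f([(112,121),(301,142),(296,191),(106,170)]),.039).mean(0)
T=plane('top',f([(79,72),(344,107),(308,410),(38,380)]),.033)
print(w,rl,T.round(4),T.mean(0),np.degrees(np.arctan2(*(T[1]-T[2])[1::-1])),np.degrees(np.arctan2(*(T[0]-T[3])[1::-1])))
g=lambda p:(np.array(p,float)+.5)/4+[259.5,219.5]
print(plane('side',g([(160,280),(228,341)]),.03))"
```

```text
[[0.43667106 0.34085339 0.039     ]] [0.56894758 0.26370085 0.039     ] [[0.6356 0.3678 0.033 ]
 [0.6125 0.1528 0.033 ]
 [0.367  0.1742 0.033 ]
 [0.3862 0.3903 0.033 ]] [0.50034396 0.27128291 0.033     ] -4.983340332725736 -5.1453656888826185
[[ 0.40086148 -0.20421554  0.03      ]
 [ 0.41563595 -0.27148597  0.03      ]]
```

Call:
play_rows:
  commands:
    - [-0.001, 0.001, 0.03, 0, 0]
    - [-0.001, 0.001, 0.06, 0, 0]
    - [-0.001, 0.001, 0.08, 0, 0]
    - [-0.001, 0.001, 0.09, 0, 0]
    - [-0.001, 0.001, 0.092, 0, 0]
    - [-0.001, 0.001, 0.092, 0, 0]
    - [-0.001, 0.001, 0.092, 0, 0.4]
    - [-0.001, 0.001, 0.092, 0, 0.6]
    - [-0.001, 0.001, 0.092, 0, 1]
    - [-0.001, 0.001, 0.092, 0, 1]
    - [-0.001, 0.001, 0.092, 0, 1]
    - [-0.001, 0.001, 0.092, 0, 1]
  newtons: 40

```text
t: 29.75
tool_pos: [0.4057, -0.2071, -0.0151]
tool_rot: [2.27, 2.169, 0.0]
ft_force: [-0.7, 1.4, 7.2]
grip_width: 0.0424
grasp_force: 40.0
```

Call:
play_rows:
  commands:
    - [0, 0, 0, 0, 1]
    - [0, 0, 0, 0, 1]
    - [0, 0, -0.02, 0, 1]
    - [0, 0, -0.06, 0, 1]
    - [0, 0, -0.1, 0, 1]
    - [0, 0, -0.14, 0, 1]
    - [0, 0, -0.16, 0, 1]
    - [0, 0, -0.16, 0, 1]
    - [0, 0, -0.16, 0, 1]

```text
t: 30.5
tool_pos: [0.4057, -0.2072, 0.1451]
tool_rot: [2.269, 2.168, 0.0]
ft_force: [-0.8, 0.8, -1.4]
grip_width: 0.0426
grasp_force: 40.8
```

```bash
python3 -c "
from h import *
go(*tote(-.072,0),.14,85)"
```

```text
pos [ 0.4057 -0.2072  0.1451] phi 87.4 -> [ 0.4815 -0.0041  0.0041] roll 2.4 t 30.5 ft [-0.8  0.8 -1.4] grip 0.043
```

Call:
play_rows:
  commands:
    - [0.4815, -0.004, 0, 2.4, 1]
    - [0.4815, -0.004, 0, 2.4, 1]
    - [0.4815, -0.004, 0, 2.4, 1]
    - [0.4815, -0.004, 0, 2.4, 1]
    - [0.4815, -0.004, 0, 2.4, 1]
    - [0.4815, -0.004, 0, 2.4, 1]
    - [0.4815, -0.004, 0, 2.4, 1]
    - [0.4815, -0.004, 0, 2.4, 1]
    - [0.4815, -0.004, 0, 2.4, 1]
    - [0.4815, -0.004, 0, 2.4, 1]
    - [0.4815, -0.004, 0, 2.4, 1]
    - [0.4815, -0.004, 0, 2.4, 1]

```text
t: 31.5
tool_pos: [0.4213, 0.2782, 0.1417]
tool_rot: [-2.313, -2.124, 0.002]
ft_force: [0.3, -1.2, 0.3]
grip_width: 0.0425
grasp_force: 40.8
```

Call:
play_rows:
  commands:
    - [0, 0, 0, 0, 1]
    - [0, 0, 0, 0, 1]
    - [0, 0, 0, 0, 1]

```text
t: 31.75
tool_pos: [0.4221, 0.2741, 0.1424]
tool_rot: [-2.316, -2.122, 0.003]
ft_force: [0.1, 0.1, -0.2]
grip_width: 0.0426
grasp_force: 40.8
```

```bash
python3 -c "
from h import *
go(*tote(-.072,0),-.005,85)"
```

```text
pos [0.4221 0.2741 0.1424] phi 85.0 -> [1.000e-04 1.700e-03 1.474e-01] roll 0.0 t 31.8 ft [ 0.1  0.1 -0.2] grip 0.043
```

Call:
play_rows:
  commands:
    - [0, 0, 0.035, 0, 1]
    - [0, 0, 0.07, 0, 1]
    - [0, 0, 0.1, 0, 1]
    - [0, 0, 0.12, 0, 1]
    - [0, 0, 0.135, 0, 1]
    - [0, 0, 0.141, 0, 1]
    - [0, 0, 0.145, 0, 1]
    - [0, 0, 0.148, 0, 1]
    - [0, 0, 0.148, 0, 1]
    - [0, 0, 0.148, 0, 1]

```text
t: 32.58
tool_pos: [0.4235, 0.2748, -0.0035]
tool_rot: [2.316, 2.122, 0.002]
ft_force: [0.8, -0.1, -0.8]
grip_width: 0.0423
grasp_force: 40.8
```

Call:
play_rows:
  commands:
    - [0, 0, 0, 0, 0.35]
    - [0, 0, 0, 0, 0.35]
    - [0, 0, 0, 0, 0.35]
    - [0, 0, 0, 0, 0.35]
    - [0, 0, -0.03, 0, 0.35]
    - [0, 0, -0.07, 0, 0.35]
    - [0, 0, -0.11, 0, 0.35]
    - [0, 0, -0.15, 0, 0.2]
    - [0, 0, -0.15, 0, 0]
    - [0, 0, -0.15, 0, 0]
    - [0, 0, -0.15, 0, 0]

```text
t: 33.5
tool_pos: [0.4228, 0.2748, 0.1453]
tool_rot: [2.316, 2.123, 0.0]
ft_force: [-0.3, -0.4, -0.6]
grip_width: 0.0859
grasp_force: 0.0
```

```bash
python3 -c "
from h import *
go(.418,-.273,.08,87.4)"
```

```text
pos [0.4228 0.2748 0.1453] phi 85.0 -> [-0.5461  0.0429  0.0653] roll -2.4 t 33.5 ft [-0.3 -0.4 -0.6] grip 0.086
```

Call:
play_rows:
  commands:
    - [-0.48, 0.037, 0, 0, 0]
    - [-0.48, 0.037, 0, 0, 0]
    - [-0.48, 0.037, 0, 0, 0]
    - [-0.48, 0.037, 0, 0, 0]
    - [-0.48, 0.037, 0, 0, 0]
    - [-0.48, 0.037, 0, 0, 0]
    - [-0.48, 0.037, 0, 0, 0]
    - [-0.48, 0.037, 0, 0, 0]
    - [-0.48, 0.037, 0, 0, 0]
    - [-0.48, 0.037, 0, 0, 0]
    - [-0.48, 0.037, 0, 0, 0]
    - [-0.48, 0.037, 0, 0, 0]

```text
t: 34.5
tool_pos: [0.4164, -0.2098, 0.1435]
tool_rot: [-2.317, -2.118, 0.001]
ft_force: [0.5, 0.7, -0.5]
grip_width: 0.0858
grasp_force: 0.0
```

Call:
play_rows:
  commands:
    - [-0.03, 0.003, 0.03, 0, 0]
    - [-0.06, 0.006, 0.06, 0, 0]
    - [-0.066, 0.006, 0.07, 0, 0]
    - [-0.066, 0.006, 0.07, 0, 0]
    - [-0.066, 0.006, 0.07, 0, 0]

```text
t: 34.92
tool_pos: [0.417, -0.2715, 0.0741]
tool_rot: [-2.314, -2.119, -0.001]
ft_force: [-0.1, 0.7, 0.7]
grip_width: 0.0856
grasp_force: 0.0
```

```bash
python3 -c "
from h import *
go(.418,-.273,-.0155,85)
b=snap('top','t9');a=snap('side','s9')
c=np.hstack([cv2.resize(a[220:340,260:360],(400,480)),cv2.resize(b[150:270,140:240],(400,480))])
cv2.imwrite('pics/c9.png',c[:,:,::-1])"
```

```text
pos [ 0.417  -0.2715  0.0741] phi 85.0 -> [-0.0017  0.0014  0.0896] roll -0.0 t 34.9 ft [-0.1  0.7  0.7] grip 0.086
```

View pics/c9.png

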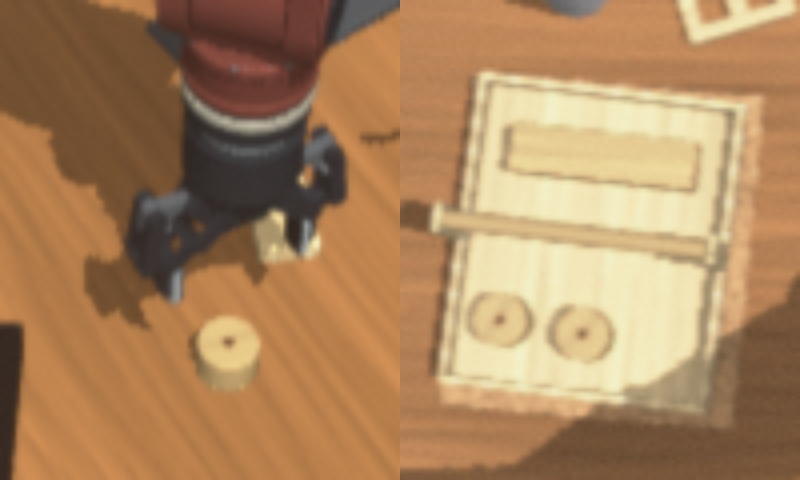

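Two wheels are in the tray (right panel (502,318) and (582,332)). The tote sits the same as before, and the last wheel is in place at left-panel (228,342). One view is left.

Call:
play_rows:
  commands:
    - [-0.001, 0.001, 0.03, 0, 0]
    - [-0.001, 0.001, 0.06, 0, 0]
    - [-0.001, 0.001, 0.08, 0, 0]
    - [-0.001, 0.001, 0.088, 0, 0]
    - [-0.001, 0.001, 0.091, 0, 0]
    - [-0.001, 0.001, 0.091, 0, 0]
    - [-0.001, 0.001, 0.091, 0, 0.4]
    - [-0.001, 0.001, 0.091, 0, 0.6]
    - [-0.001, 0.001, 0.091, 0, 1]
    - [-0.001, 0.001, 0.091, 0, 1]
    - [-0.001, 0.001, 0.091, 0, 1]
    - [-0.001, 0.001, 0.091, 0, 1]
  newtons: 40

```text
t: 36.02
tool_pos: [0.4197, -0.2747, -0.0141]
tool_rot: [2.315, 2.121, 0.0]
ft_force: [-0.5, 1.8, 7.1]
grip_width: 0.0425
grasp_force: 40.0
```

Call:
play_rows:
  commands:
    - [0, 0, 0, 0, 1]
    - [0, 0, 0, 0, 1]
    - [0, 0, -0.02, 0, 1]
    - [0, 0, -0.06, 0, 1]
    - [0, 0, -0.1, 0, 1]
    - [0, 0, -0.14, 0, 1]
    - [0, 0, -0.16, 0, 1]
    - [0, 0, -0.16, 0, 1]
    - [0, 0, -0.16, 0, 1]

```text
t: 36.77
tool_pos: [0.4197, -0.2749, 0.1461]
tool_rot: [2.314, 2.12, 0.0]
ft_force: [-1.1, 0.5, -0.9]
grip_width: 0.0423
grasp_force: 40.8
```

```bash
python3 -c "
from h import *
p=tote(-.072,-.064)+[-.003,.003];print(p);go(*p,.14,85)"
```

```text
[0.41767089 0.21303202]
pos [ 0.4197 -0.2749  0.1461] phi 85.0 -> [ 0.4859 -0.0446  0.005 ] roll -0.0 t 36.8 ft [-1.1  0.5 -0.9] grip 0.042
```

Call:
play_rows:
  commands:
    - [0.486, -0.045, 0, 0, 1]
    - [0.486, -0.045, 0, 0, 1]
    - [0.486, -0.045, 0, 0, 1]
    - [0.486, -0.045, 0, 0, 1]
    - [0.486, -0.045, 0, 0, 1]
    - [0.486, -0.045, 0, 0, 1]
    - [0.486, -0.045, 0, 0, 1]
    - [0.486, -0.045, 0, 0, 1]
    - [0.486, -0.045, 0, 0, 1]
    - [0.486, -0.045, 0, 0, 1]
    - [0.486, -0.045, 0, 0, 1]
    - [0.486, -0.045, 0, 0, 1]

```text
t: 37.77
tool_pos: [0.4149, 0.217, 0.143]
tool_rot: [-2.314, -2.123, 0.002]
ft_force: [1.0, 0.5, -0.7]
grip_width: 0.0427
grasp_force: 40.8
```

Call:
play_rows:
  commands:
    - [0, 0, 0, 0, 1]
    - [0, 0, 0, 0, 1]
    - [0, 0, 0, 0, 1]

```text
t: 38.02
tool_pos: [0.4158, 0.2136, 0.1433]
tool_rot: [-2.315, -2.122, 0.003]
ft_force: [-0.4, -1.0, -0.0]
grip_width: 0.0427
grasp_force: 40.8
```

```bash
python3 -c "
from h import *
go(.4177,.213,-.0045,85)"
```

```text
pos [0.4158 0.2136 0.1433] phi 85.0 -> [-0.0003  0.0023  0.1478] roll 0.0 t 38.0 ft [-0.4 -1.  -0. ] grip 0.043
```

Call:
play_rows:
  commands:
    - [0, 0.001, 0.035, 0, 1]
    - [0, 0.001, 0.07, 0, 1]
    - [0, 0.001, 0.1, 0, 1]
    - [0, 0.001, 0.12, 0, 1]
    - [0, 0.001, 0.135, 0, 1]
    - [0, 0.001, 0.141, 0, 1]
    - [0, 0.001, 0.145, 0, 1]
    - [0, 0.001, 0.148, 0, 1]
    - [0, 0.001, 0.148, 0, 1]
    - [0, 0.001, 0.148, 0, 1]

```text
t: 38.85
tool_pos: [0.4182, 0.2139, -0.0026]
tool_rot: [2.316, 2.122, 0.002]
ft_force: [0.6, 0.2, -0.2]
grip_width: 0.0425
grasp_force: 40.8
```

Call:
play_rows:
  commands:
    - [0, 0, 0, 0, 0.35]
    - [0, 0, 0, 0, 0.35]
    - [0, 0, 0, 0, 0.35]
    - [0, 0, 0, 0, 0.35]
    - [0, 0, -0.03, 0, 0.35]
    - [0, 0, -0.07, 0, 0.35]
    - [0, 0, -0.11, 0, 0.35]
    - [0, 0, -0.15, 0, 0.2]
    - [0, 0, -0.15, 0, 0]
    - [0, 0, -0.15, 0, 0]
    - [0, 0, -0.15, 0, 0]

```text
t: 39.77
tool_pos: [0.4175, 0.214, 0.1463]
tool_rot: [2.316, 2.123, 0.0]
ft_force: [0.6, -0.7, 0.0]
grip_width: 0.0852
grasp_force: 0.0
```

```bash
python3 -c "
from h import *
snap('top','t10');snap('side','s10')
p=proj('side',[tote(y,x).tolist()+[.103] for y,x in((0,.1),(0,-.1))]);print(p)
go(.4965,.271,.057,85)"
```

```text
[[239.70102033 145.80499884]
 [264.61669713 181.12392488]]
pos [0.4166 0.2138 0.1451] phi 85.0 -> [0.0639 0.0748 0.0879] roll 0.0 t 39.9 ft [-0.  -1.1  0.6] grip 0.086
```

Call:
play_rows:
  commands:
    - [0.032, 0.037, 0, 0, 0]
    - [0.064, 0.075, 0, 0, 0]
    - [0.064, 0.075, 0, 0, 0]
    - [0.064, 0.075, 0, 0, 0]
    - [0.064, 0.075, 0.03, 0, 0]
    - [0.064, 0.075, 0.06, 0, 0]
    - [0.064, 0.075, 0.08, 0, 0]
    - [0.064, 0.075, 0.088, 0, 0]
    - [0.064, 0.075, 0.088, 0, 0]
    - [0.064, 0.075, 0.088, 0, 0]

```text
t: 40.7
tool_pos: [0.4974, 0.271, 0.0588]
tool_rot: [-2.316, -2.122, 0.001]
ft_force: [0.1, -0.3, 0.6]
grip_width: 0.0856
grasp_force: 0.0
```

Call:
play_rows:
  commands:
    - [0, 0, 0, 0, 0.4]
    - [0, 0, 0, 0, 0.6]
    - [0, 0, 0, 0, 0.7]
    - [0, 0, 0, 0, 0.8]
    - [0, 0, 0, 0, 1]
    - [0, 0, 0, 0, 1]
    - [0, 0, 0, 0, 1]
    - [0, 0, 0, 0, 1]
    - [0, 0, 0, 0, 1]
    - [0, 0, 0, 0, 1]
  newtons: 60

```text
t: 41.53
tool_pos: [0.4982, 0.2713, 0.0591]
tool_rot: [2.316, 2.122, 0.001]
ft_force: [0.3, -0.7, 6.0]
grip_width: 0.0142
grasp_force: 58.5
```

Call:
play_rows:
  commands:
    - [0, 0, -0.005, 0, 1]
    - [0, 0, -0.015, 0, 1]
    - [0, 0, -0.03, 0, 1]
    - [0, 0, -0.05, 0, 1]
    - [0, 0, -0.075, 0, 1]
    - [0, 0, -0.1, 0, 1]
    - [0, 0, -0.13, 0, 1]
    - [0, 0, -0.16, 0, 1]
    - [0, 0, -0.19, 0, 1]
    - [0, 0, -0.21, 0, 1]
    - [0, 0, -0.22, 0, 1]
    - [0, 0, -0.225, 0, 1]

```text
t: 42.53
tool_pos: [0.4981, 0.2713, 0.285]
tool_rot: [2.316, 2.122, 0.002]
ft_force: [-0.6, -0.2, -5.7]
grip_width: 0.0141
grasp_force: 58.8
```

```bash
python3 -c "
from h import *
b=snap('top','t11');a=snap('side','s11')
c=np.hstack([cv2.resize(a[60:260,200:360],(320,400)),cv2.resize(b[100:280,130:310],(400,400))])
cv2.imwrite('pics/c11.png',c[:,:,::-1])
for x in (.615,.626): go(x,-.289,.27,89)"
```

```text
pos [0.4977 0.2712 0.2832] phi 85.0 -> [-0.5479  0.1656  0.0132] roll -4.0 t 42.6 ft [ 0.3 -0.7 -6.2] grip 0.014
pos [0.4977 0.2712 0.2832] phi 85.0 -> [-0.5469  0.1766  0.0132] roll -4.0 t 42.6 ft [ 0.3 -0.7 -6.2] grip 0.014
```

View pics/c11.png

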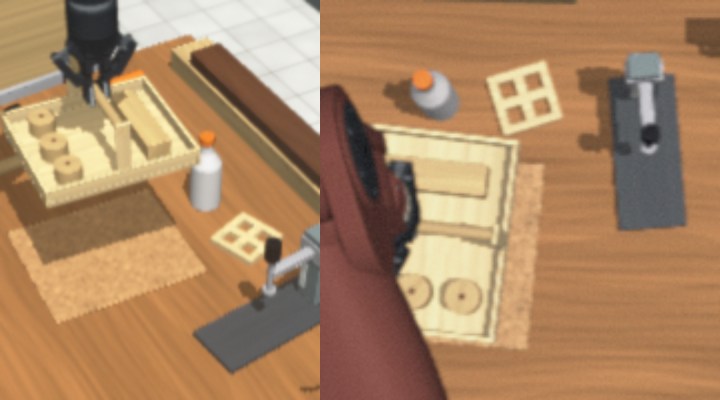

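The tote hangs level in the grip with three wheels on the near side and the rail on the far side. The tray has to slide in under the prongs from the -x side, so I'll go to x≈0.455 first.

Call:
play_rows:
  commands:
    - [-0.005, 0, 0, 0, 1]
    - [-0.015, 0, 0, 0, 1]
    - [-0.03, 0, 0, 0, 1]
    - [-0.05, 0, 0, 0, 1]
    - [-0.073, 0, 0, 0, 1]
    - [-0.1, 0, 0, 0, 1]
    - [-0.128, 0.001, 0, 0, 1]
    - [-0.158, 0.001, 0, 0, 1]
    - [-0.188, 0.002, 0, 0, 1]
    - [-0.218, 0.002, 0, 0, 1]
    - [-0.248, 0.003, 0, 0, 1]
    - [-0.278, 0.003, 0, 0, 1]

```text
t: 43.63
tool_pos: [0.4753, -0.0079, 0.2823]
tool_rot: [-2.316, -2.121, 0.001]
ft_force: [0.9, 0.2, -6.0]
grip_width: 0.0136
grasp_force: 58.8
```

Call:
play_rows:
  commands:
    - [-0.03, 0, 0, 0, 1]
    - [-0.06, 0, 0, -0.5, 1]
    - [-0.09, 0, 0, -1, 1]
    - [-0.12, 0.001, 0, -1.5, 1]
    - [-0.15, 0.001, 0, -2, 1]
    - [-0.18, 0.002, 0, -2.5, 1]
    - [-0.208, 0.002, 0, -3, 1]
    - [-0.232, 0.003, 0, -3.5, 1]
    - [-0.252, 0.003, 0, -4, 1]
    - [-0.268, 0.003, 0, -4, 1]
    - [-0.278, 0.003, 0, -4, 1]
    - [-0.284, 0.003, 0, -4, 1]

```text
t: 44.63
tool_pos: [0.4541, -0.2901, 0.2827]
tool_rot: [-2.241, -2.2, -0.0]
ft_force: [-0.4, 0.2, -5.3]
grip_width: 0.0141
grasp_force: 58.7
```

```bash
python3 -c "
from h import *
f=lambda p:np.array(p,float)/2+[199.75,59.75]
P=plane('side',f([(10,232),(60,320),(205,268)]),.003);print('mat',P.round(4),(P[0]+P[2])/2,np.degrees(np.arctan2(*(P[2]-P[1])[1::-1])))
go(.455,-.289,.178,89)"
```

```text
mat [[0.3679 0.3961 0.003 ]
 [0.3538 0.1608 0.003 ]
 [0.6206 0.1477 0.003 ]] [0.49424766 0.27190467 0.003     ] -2.8183555797113655
pos [ 0.4541 -0.2901  0.2827] phi 88.9 -> [0.001  0.001  0.1047] roll -0.1 t 44.6 ft [-0.4  0.2 -5.3] grip 0.014
```

Call:
play_rows:
  commands:
    - [0, 0, 0.005, 0, 1]
    - [0, 0, 0.015, 0, 1]
    - [0, 0, 0.03, 0, 1]
    - [0, 0, 0.045, 0, 1]
    - [0, 0, 0.06, 0, 1]
    - [0, 0, 0.075, 0, 1]
    - [0, 0, 0.088, 0, 1]
    - [0, 0, 0.097, 0, 1]
    - [0, 0, 0.103, 0, 1]
    - [0, 0, 0.104, 0, 1]
    - [0, 0, 0.104, 0, 1]
    - [0, 0, 0.104, 0, 1]

```text
t: 45.63
tool_pos: [0.4551, -0.2892, 0.1802]
tool_rot: [2.24, 2.202, 0.0]
ft_force: [-0.6, 1.2, -4.3]
grip_width: 0.0136
grasp_force: 58.8
```

```bash
python3 -c "
from h import *
a=snap('side','s12')
go(.626,-.289,.178,89)
# prong tips height cross-check, pixel of tips in top t0 vs side s0: bright grey pixels near expected tip
im=cv2.cvtColor(cv2.imread('pics/s0.png'),cv2.COLOR_BGR2HSV)
for y in(-.254,-.324):
  u,v=proj('side',[[.597,y,.196]])[0].astype(int);print(u,v)
  m=(im[v-14:v+14,u-14:u+14,1]<60)&(im[v-14:v+14,u-14:u+14,2]>120);q=np.argwhere(m);k=q[:,1].argmin();print('leftmost grey',q[k][::-1]+[u-14,v-14], plane('side',[q[k][::-1]+[u-14.,v-14.]],.196))
"
```

```text
pos [ 0.4551 -0.2894  0.1804] phi 89.0 -> [0.0034 0.1708 0.0026] roll 0.0 t 45.7 ft [ 0.   0.3 -4.8] grip 0.014
373 236
leftmost grey [372 235] [[ 0.59730836 -0.24645687  0.196     ]]
389 254
leftmost grey [386 254] [[ 0.59030437 -0.31762082  0.196     ]]
```

Call:
play_rows:
  commands:
    - [0, 0.006, 0, 0, 1]
    - [0.001, 0.018, 0, 0, 1]
    - [0.001, 0.034, 0, 0, 1]
    - [0.002, 0.052, 0, 0, 1]
    - [0.002, 0.072, 0, 0, 1]
    - [0.003, 0.092, 0, 0, 1]
    - [0.003, 0.112, 0, 0, 1]
    - [0.003, 0.13, 0, 0, 1]
    - [0.003, 0.146, 0, 0, 1]
    - [0.003, 0.158, 0, 0, 1]
    - [0.003, 0.166, 0, 0, 1]
    - [0.003, 0.17, 0, 0, 1]

```text
t: 46.68
tool_pos: [0.6262, -0.289, 0.1792]
tool_rot: [2.24, 2.202, 0.001]
ft_force: [0.4, -0.8, -5.7]
grip_width: 0.0141
grasp_force: 58.9
```

Call:
play_rows:
  commands:
    - [0, 0, 0, 0, 1]
    - [0, 0, 0.002, 0, 1]
    - [0, 0, 0.005, 0, 1]
    - [0, 0, 0.008, 0, 1]
    - [0, 0, 0.011, 0, 1]
    - [0, 0, 0.014, 0, 1]
    - [0, 0, 0.017, 0, 1]
    - [0, 0, 0.02, 0, 1]
    - [0, 0, 0.022, 0, 1]
    - [0, 0, 0.024, 0, 1]
    - [0, 0, 0.024, 0, 1]
    - [0, 0, 0.024, 0, 1]

```text
t: 47.68
tool_pos: [0.6247, -0.2891, 0.1554]
tool_rot: [-2.241, -2.202, -0.0]
ft_force: [-0.6, -0.6, -4.9]
grip_width: 0.0139
grasp_force: 58.9
```

```bash
python3 -c "
from h import *
go(.625,-.286,.148,89);snap('side','s13')"
```

```text
pos [ 0.6247 -0.2891  0.1554] phi 89.0 -> [0.0031 0.0002 0.0074] roll 0.0 t 47.7 ft [-0.6 -0.6 -4.9] grip 0.014
```

Call:
play_rows:
  commands:
    - [0, 0, 0.001, 0, 1]
    - [0, 0, 0.003, 0, 1]
    - [0, 0, 0.005, 0, 1]
    - [0, 0, 0.007, 0, 1]
    - [0, 0, 0.009, 0, 1]
    - [0, 0, 0.011, 0, 1]
    - [0, 0, 0.013, 0, 1]
    - [0, 0, 0.015, 0, 1]
    - [0, 0, 0.017, 0, 1]
    - [0, 0, 0.019, 0, 1]
    - [0, 0, 0.021, 0, 1]
    - [0, 0, 0.022, 0, 1]

```text
t: 48.73
tool_pos: [0.6248, -0.2891, 0.1333]
tool_rot: [-2.241, -2.202, -0.0]
ft_force: [0.8, 0.0, -2.7]
grip_width: 0.014
grasp_force: 59.2
```

Call:
play_rows:
  commands:
    - [0, 0, 0.001, 0, 1]
    - [0, 0, 0.003, 0, 1]
    - [0, 0, 0.005, 0, 1]
    - [0, 0, 0.007, 0, 1]
    - [0, 0, 0.009, 0, 1]
    - [0, 0, 0.01, 0, 1]
    - [0, 0, 0.01, 0, 1]

```text
t: 49.32
tool_pos: [0.6248, -0.2892, 0.1233]
tool_rot: [-2.241, -2.202, -0.0]
ft_force: [-1.2, 0.3, -1.5]
grip_width: 0.014
grasp_force: 59.3
```

Call:
play_rows:
  commands:
    - [0, 0, 0.001, 0, 1]
    - [0, 0, 0.003, 0, 1]
    - [0, 0, 0.005, 0, 1]
    - [0, 0, 0.007, 0, 1]
    - [0, 0, 0.009, 0, 1]
    - [0, 0, 0.011, 0, 1]
    - [0, 0, 0.011, 0, 1]

```text
t: 49.9
tool_pos: [0.6248, -0.2892, 0.1121]
tool_rot: [-2.241, -2.202, -0.0]
ft_force: [0.1, 0.1, 0.3]
grip_width: 0.0141
grasp_force: 59.5
```

Call:
play_rows:
  commands:
    - [0, 0, 0, 0, 1]
    - [0, 0, 0, 0, 1]

```text
t: 50.07
tool_pos: [0.6249, -0.2892, 0.1127]
tool_rot: [2.241, 2.202, 0.0]
ft_force: [-0.7, 0.1, 0.4]
grip_width: 0.0142
grasp_force: 59.5
```

Call:
play_rows:
  commands:
    - [0, 0, 0, 0, 1]
    - [0, 0, 0, 0, 1]

```text
t: 50.23
tool_pos: [0.6248, -0.2892, 0.1127]
tool_rot: [2.241, 2.202, 0.0]
ft_force: [-0.5, 0.5, -0.3]
grip_width: 0.0141
grasp_force: 59.5
```

Call:
play_rows:
  commands:
    - [0, 0, 0, 0, 0.8]
    - [0, 0, 0, 0, 0.7]
    - [0, 0, 0, 0, 0.6]
    - [0, 0, 0, 0, 0.5]
    - [0, 0, 0, 0, 0.4]
    - [0, 0, 0, 0, 0.3]
    - [0, 0, 0, 0, 0.3]
    - [0, 0, 0, 0, 0.3]
    - [0, 0, 0, 0, 0.3]
    - [0, 0, 0, 0, 0.3]
    - [0, 0, 0, 0, 0.3]
    - [0, 0, 0, 0, 0.3]

```text
t: 51.23
tool_pos: [0.6248, -0.2891, 0.1125]
tool_rot: [-2.241, -2.202, -0.0]
ft_force: [0.7, -0.2, -0.2]
grip_width: 0.0599
grasp_force: 0.0
```

```bash
python3 - <<'E'
from h import *
import time
a=snap('side','s14');go(.6248,-.2892,.1127,89)
# dowel pixels: wood-coloured along expected line at several heights; compare with expected dowel ends
for z in(.15,.155,.16):print(z,proj('side',[[.6248,-.185,z],[.6248,-.393,z]]).round(1).tolist())
E
```

```text
pos [ 0.6248 -0.2891  0.1125] phi 89.0 -> [-0.0001 -0.     -0.0002] roll -0.0 t 51.3 ft [-0.4  0.8 -0.2] grip 0.060
0.15 [[365.1, 227.8], [411.7, 279.6]]
0.155 [[365.3, 226.6], [412.0, 278.5]]
0.16 [[365.5, 225.4], [412.4, 277.3]]
```

Call:
play_rows:
  commands:
    - [0, 0, 0, 0, 0.3]
    - [0, 0, 0, 0, 0.3]
    - [0, 0, 0, 0, 0.3]
    - [0, 0, 0, 0, 0.3]
    - [0, 0, 0, 0, 0.3]
    - [0, 0, 0, 0, 0.3]
    - [0, 0, 0, 0, 0.3]
    - [0, 0, 0, 0, 0.3]
    - [0, 0, 0, 0, 0.3]
    - [0, 0, 0, 0, 0.3]
    - [0, 0, 0, 0, 0.3]
    - [0, 0, 0, 0, 0.3]

```text
t: 52.28
tool_pos: [0.6248, -0.2891, 0.1125]
tool_rot: [-2.241, -2.202, -0.0]
ft_force: [-0.6, 0.1, 0.6]
grip_width: 0.0594
grasp_force: 0.0
```

```bash
python3 - <<'E'
from h import *
go(.6248,-.2892,.1127,89)
a=cv2.imread('pics/s14.png').astype(int);b=r.camera('side')[:,:,::-1].astype(int);cv2.imwrite('pics/s15.png',b)
d=np.abs(a-b).max(2); print('moved px',(d>50).sum(), [v.tolist() for v in np.argwhere(d>50)[:5]])
E
```

```text
pos [ 0.6248 -0.2891  0.1125] phi 89.0 -> [-0.0001 -0.     -0.0002] roll 0.0 t 52.3 ft [-0.6  0.1  0.6] grip 0.059
moved px 0 [][ WARN:0@0.508] global loadsave.cpp:1063 imwrite_ Unsupported depth image for selected encoder is fallbacked to CV_8U.
```

Call:
play_rows:
  commands:
    - [0, 0, 0, 0, 0.3]
    - [0, 0, 0, 0, 0.3]
    - [0, 0, 0, 0, 0.3]
    - [0, 0, 0, 0, 0.3]
    - [0, 0, 0, 0, 0.3]
    - [0, 0, 0, 0, 0.3]
    - [0, 0, 0, 0, 0.3]
    - [0, 0, 0, 0, 0.3]
    - [0, 0, 0, 0, 0.3]
    - [0, 0, 0, 0, 0.3]
    - [0, 0, 0, 0, 0.3]
    - [0, 0, 0, 0, 0.3]

```text
t: 53.33
tool_pos: [0.6248, -0.2892, 0.1125]
tool_rot: [2.241, 2.202, 0.0]
ft_force: [0.3, -0.3, -0.3]
grip_width: 0.0598
grasp_force: 0.0
```

Call:
play_rows:
  commands:
    - [0, 0, 0, 0, 0.4]
    - [0, 0, 0, 0, 0.5]
    - [0, 0, 0, 0, 0.6]
    - [0, 0, 0, 0, 0.65]
    - [0, 0, 0, 0, 0.7]
    - [0, 0, 0, 0, 0.75]
    - [0, 0, 0, 0, 0.8]
    - [0, 0, 0, 0, 1]
    - [0, 0, 0, 0, 1]
    - [0, 0, 0, 0, 1]
    - [0, 0, 0, 0, 1]
    - [0, 0, 0, 0, 1]

```text
t: 54.33
tool_pos: [0.6247, -0.2891, 0.1124]
tool_rot: [-2.241, -2.202, 0.0]
ft_force: [-1.4, 0.2, -0.5]
grip_width: 0.0138
grasp_force: 58.4
```

Call:
play_rows:
  commands:
    - [0, 0, -0.003, 0, 1]
    - [0, 0, -0.007, 0, 1]
    - [0, 0, -0.012, 0, 1]
    - [0, 0, -0.017, 0, 1]
    - [0, 0, -0.022, 0, 1]
    - [0, 0, -0.028, 0, 1]
    - [0, 0, -0.034, 0, 1]
    - [0, 0, -0.04, 0, 1]
    - [0, 0, -0.048, 0, 1]
    - [0, 0, -0.056, 0, 1]
    - [0, 0, -0.063, 0, 1]
    - [0, 0, -0.068, 0, 1]

```text
t: 55.33
tool_pos: [0.6251, -0.2893, 0.1818]
tool_rot: [2.24, 2.201, 0.001]
ft_force: [-0.1, 0.0, -6.3]
grip_width: 0.014
grasp_force: 58.5
```

Call:
play_rows:
  commands:
    - [0, -0.006, 0, 0, 1]
    - [0, -0.018, 0, 0, 1]
    - [0, -0.034, 0, 0, 1]
    - [0, -0.052, 0, 0, 1]
    - [0, -0.072, 0, 0, 1]
    - [0, -0.092, 0, 0, 1]
    - [0, -0.112, 0, 0, 1]
    - [0, -0.13, 0, 0, 1]
    - [0, -0.146, 0, 0, 1]
    - [0, -0.158, 0, 0, 1]
    - [0, -0.166, 0, 0, 1]
    - [0, -0.17, 0, 0, 1]

```text
t: 56.33
tool_pos: [0.4538, -0.2861, 0.1805]
tool_rot: [-2.241, -2.201, 0.0]
ft_force: [-0.8, 0.5, -6.2]
grip_width: 0.0138
grasp_force: 58.8
```

Call:
play_rows:
  commands:
    - [0, 0, -0.005, 0, 1]
    - [0, 0, -0.015, 0, 1]
    - [0, 0, -0.03, 0, 1]
    - [0, 0, -0.045, 0, 1]
    - [0, 0, -0.06, 0, 1]
    - [0, 0, -0.075, 0, 1]
    - [0, 0, -0.088, 0, 1]
    - [0, 0, -0.097, 0, 1]
    - [0, 0, -0.103, 0, 1]
    - [0, 0, -0.104, 0, 1]
    - [0, 0, -0.104, 0, 1]

```text
t: 57.25
tool_pos: [0.4551, -0.2863, 0.2845]
tool_rot: [2.24, 2.202, 0.0]
ft_force: [0.8, 0.5, -5.6]
grip_width: 0.0139
grasp_force: 58.9
```

```bash
python3 -c "
from h import *
go(.4965,.2705,.284,87)"
```

```text
pos [ 0.4551 -0.2863  0.2845] phi 89.0 -> [0.5574 0.0318 0.0006] roll 2.0 t 57.2 ft [ 0.8  0.5 -5.6] grip 0.014
```

Call:
play_rows:
  commands:
    - [0.005, 0, 0, 0, 1]
    - [0.015, 0.001, 0, 0, 1]
    - [0.03, 0.002, 0, 0, 1]
    - [0.05, 0.003, 0, 0, 1]
    - [0.073, 0.004, 0, 0, 1]
    - [0.1, 0.006, 0, 0, 1]
    - [0.128, 0.008, 0, 0, 1]
    - [0.158, 0.009, 0, 0, 1]
    - [0.188, 0.011, 0, 0, 1]
    - [0.218, 0.012, 0, 0, 1]
    - [0.248, 0.014, 0, 0, 1]
    - [0.278, 0.016, 0, 0, 1]

```text
t: 58.25
tool_pos: [0.4748, -0.0057, 0.2844]
tool_rot: [-2.24, -2.203, -0.001]
ft_force: [0.3, -0.4, -4.6]
grip_width: 0.0139
grasp_force: 58.8
```

Call:
play_rows:
  commands:
    - [0.03, 0.002, 0, 0, 1]
    - [0.06, 0.003, 0, 0.5, 1]
    - [0.09, 0.005, 0, 1, 1]
    - [0.12, 0.007, 0, 1.5, 1]
    - [0.15, 0.009, 0, 2, 1]
    - [0.18, 0.01, 0, 2, 1]
    - [0.208, 0.012, 0, 2, 1]
    - [0.232, 0.013, 0, 2, 1]
    - [0.252, 0.014, 0, 2, 1]
    - [0.268, 0.015, 0, 2, 1]
    - [0.276, 0.016, 0, 2, 1]
    - [0.279, 0.016, 0, 2, 1]

```text
t: 59.25
tool_pos: [0.4955, 0.2718, 0.2842]
tool_rot: [-2.276, -2.165, 0.001]
ft_force: [0.3, -0.2, -5.3]
grip_width: 0.0141
grasp_force: 58.9
```

Call:
play_rows:
  commands:
    - [0, 0, 0, 0, 1]
    - [0, 0, 0, 0, 1]
    - [0, 0, 0, 0, 1]

```text
t: 59.5
tool_pos: [0.4965, 0.2694, 0.2846]
tool_rot: [2.28, 2.161, -0.0]
ft_force: [0.1, -0.6, -5.3]
grip_width: 0.0141
grasp_force: 58.8
```

```bash
python3 -c "
from h import *
go(.4965,.2705,.059,87)"
```

```text
pos [0.4965 0.2694 0.2846] phi 87.0 -> [ 1.100e-03 -1.000e-04  2.256e-01] roll -0.0 t 59.5 ft [ 0.1 -0.6 -5.3] grip 0.014
```

Call:
play_rows:
  commands:
    - [0.001, 0, 0.01, 0, 1]
    - [0.001, 0, 0.03, 0, 1]
    - [0.001, 0, 0.055, 0, 1]
    - [0.001, 0, 0.08, 0, 1]
    - [0.001, 0, 0.105, 0, 1]
    - [0.001, 0, 0.13, 0, 1]
    - [0.001, 0, 0.155, 0, 1]
    - [0.001, 0, 0.175, 0, 1]
    - [0.001, 0, 0.192, 0, 1]
    - [0.001, 0, 0.204, 0, 1]
    - [0.001, 0, 0.21, 0, 1]
    - [0.001, 0, 0.214, 0, 1]

```text
t: 60.5
tool_pos: [0.4962, 0.2708, 0.0697]
tool_rot: [-2.279, -2.162, 0.001]
ft_force: [-0.0, 0.3, -4.4]
grip_width: 0.0142
grasp_force: 58.9
```

Call:
play_rows:
  commands:
    - [0, 0, 0.002, 0, 1]
    - [0, 0, 0.004, 0, 1]
    - [0, 0, 0.006, 0, 1]
    - [0, 0, 0.008, 0, 1]
    - [0, 0, 0.01, 0, 1]
    - [0, 0, 0.01, 0, 1]
    - [0, 0, 0.01, 0, 1]

```text
t: 61.08
tool_pos: [0.4969, 0.2713, 0.0609]
tool_rot: [2.279, 2.162, 0.001]
ft_force: [0.5, 0.5, -3.4]
grip_width: 0.0141
grasp_force: 59.0
```

Call:
play_rows:
  commands:
    - [0, 0, 0.001, 0, 1]
    - [0, 0, 0.002, 0, 1]
    - [0, 0, 0.002, 0, 1]
    - [0, 0, 0.002, 0, 1]

```text
t: 61.42
tool_pos: [0.4969, 0.2713, 0.0603]
tool_rot: [2.278, 2.162, 0.002]
ft_force: [-6.0, -1.6, 9.2]
grip_width: 0.0139
grasp_force: 60.4
```

Call:
play_rows:
  commands:
    - [0, 0, -0.001, 0, 0.8]
    - [0, 0, -0.001, 0, 0.6]
    - [0, 0, -0.001, 0, 0.4]
    - [0, 0, -0.001, 0, 0.2]
    - [0, 0, -0.001, 0, 0.2]
    - [0, 0, -0.001, 0, 0.2]
    - [0, 0, -0.03, 0, 0.2]
    - [0, 0, -0.07, 0, 0.2]
    - [0, 0, -0.11, 0, 0.2]
    - [0, 0, -0.15, 0, 0.2]
    - [0, 0, -0.17, 0, 0.2]
    - [0, 0, -0.17, 0, 0.2]

```text
t: 62.42
tool_pos: [0.4988, 0.2718, 0.2346]
tool_rot: [2.276, 2.16, 0.012]
ft_force: [0.7, 0.1, 0.3]
grip_width: 0.0681
grasp_force: 0.0
```

Call:
play_rows:
  commands:
    - [-0.04, -0.005, 0, 0, 0.2]
    - [-0.08, -0.01, 0, 0, 0.2]
    - [-0.12, -0.02, 0, 0, 0.2]
    - [-0.16, -0.03, 0, 0, 0.2]
    - [-0.2, -0.03, 0, 0, 0.2]
    - [-0.24, -0.03, 0, 0, 0.2]
    - [-0.28, -0.03, 0, 0, 0.2]
    - [-0.32, -0.03, 0, 0, 0.2]
    - [-0.36, -0.03, 0, 0, 0.2]
    - [-0.4, -0.03, 0, 0, 0.2]
    - [-0.4, -0.03, 0, 0, 0.2]
    - [-0.4, -0.03, 0, 0, 0.2]

```text
t: 63.42
tool_pos: [0.4451, -0.1285, 0.2277]
tool_rot: [-2.282, -2.157, 0.0]
ft_force: [-1.0, 0.5, 0.8]
grip_width: 0.0686
grasp_force: 0.0
```

```bash
python3 - <<'E'
from h import *
go(.5,-.13,.2,87)
b=snap('top','t16')
# compare tote region with the loaded picture before lifting (tote 1 px shifts) : dark wheel axle dots + dowel edges
def seg(im):
    h=cv2.cvtColor(im,cv2.COLOR_RGB2HSV); m=((h[...,0]>16)&(h[...,0]<32)&(h[...,2]>150)).astype(np.uint8)
    m[:150]=0;m[270:]=0;m[:,:145]=0;m[:,240:]=0
    m=cv2.morphologyEx(m,cv2.MORPH_CLOSE,np.ones((7,7)));c=max(cv2.findContours(m,0,1)[0],key=cv2.contourArea)
    return cv2.minAreaRect(c)
for f in('t0','t9'): print(f,seg(cv2.imread(f'pics/{f}.png')[:,:,::-1].copy()))
print('now',seg(b))
g=cv2.cvtColor(b[150:270,140:240],cv2.COLOR_RGB2GRAY)
c=cv2.HoughCircles(cv2.resize(g,None,fx=4,fy=4,interpolation=2),cv2.HOUGH_GRADIENT,1,50,param1=60,param2=18,minRadius=24,maxRadius=38)
if c is not None:
    P=plane('top',c[0][:,:2]/4+[139.5,149.5],.039);print(P.round(3),c[0][:,2])
E
```

```text
pos [ 0.4451 -0.1285  0.2277] phi 86.8 -> [0.0016 0.0549 0.0276] roll -0.2 t 63.4 ft [-1.   0.5  0.8] grip 0.069
t0 ((185.01382446289062, 211.75791931152344), (74.79227447509766, 79.1565933227539), 3.2704882621765137)
t9 ((186.32672119140625, 211.232666015625), (79.50347137451172, 81.59304809570312), 5.710593223571777)
now ((185.7609100341797, 211.64239501953125), (78.26495361328125, 82.590576171875), 5.7927961349487305)
[[0.411 0.359 0.039]] [27.5]
```

```bash
python3 - <<'E'
from h import *
for f in('t9','t16'):
    g=cv2.cvtColor(cv2.imread(f'pics/{f}.png'),cv2.COLOR_BGR2GRAY)[213:248,150:228]
    m=cv2.morphologyEx(g,cv2.MORPH_BLACKHAT,np.ones((5,5),np.uint8))
    # a dot: dark centre whose ring at 3 px is all bright
    out=[]
    for v in range(4,31):
        for u in range(4,74):
            w=g[v-1:v+2,u-1:u+2]
            if m[v,u]>18 and g[v,u]==w.min():
                ring=[int(g[int(round(v+3*np.sin(t))),int(round(u+3*np.cos(t)))]) for t in np.arange(0,6.3,.5)]
                if min(ring)>g[v,u]+18: out.append((u+150,v+213))
    P=plane('top',np.array(out,float),.039);print(f,out,[(( p[:2]-[.499,.271])@np.array([[.996,.087],[-.087,.996]])).round(3).tolist() for p in P])
E
```

```text
t9 [(164, 230), (172, 231), (185, 233)] [[-0.071, 0.067], [-0.072, 0.041], [-0.073, -0.001]]
t16 [(155, 232), (186, 233), (186, 234), (205, 235), (159, 238)] [[-0.081, 0.094], [-0.073, -0.004], [-0.076, -0.005], [-0.073, -0.065], [-0.098, 0.079]]
```

```bash
python3 -c "
from h import *
print(r.sign_off())"
```

```text
the job is handed in; nothing more can be done
None
```

I handed the job in at about 63 s of the 210 s; no verdict came back. The rail was gauged, and the loaded tote hung free on the scale, then went back on its mat within about 5 mm and 0.05 rad of its start, with the rail opposite all three wheels; one wheel slid into a tray corner, still in bounds by the camera measurement.

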